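Put away the washing-up by kind

ROBOT

A 6-joint arm with a two-finger parallel gripper is mounted at the origin on the work surface. World frame = base frame: x ahead of the robot, y to its left, z up, the work surface at z = 0. Lengths are in m, angles in rad, forces in N, time in s.
With the tool pointing down it reaches from about 0.35 to 0.85 m from the base axis. Payload 8.1 kg.
Tool frame: the origin (TCP) lies on the centre line of the jaws, within the pads' length; the fingertips stand 19 mm ahead of it and the grasp point (between the pads) is the TCP (robot.tips_ahead is the distance from the TCP to the fingertips, in m); y points along the fingers, z is the direction in which the jaws open and shut, and the axes are right-handed (so a half turn about y gives the same grasp; the last joint's range is limited). The gripper opens to 93 mm and grips with 3 to 60 N. Pads are 15 mm wide; open, the fingers measure 128 mm over their backs; the gripper's body (75 mm by 188 mm) begins 65 mm behind the grasp point.
Start: joints at [1.036, 0.13, 1.488, -0, 1.523, -0.085], TCP at [0.261, 0.54, 0.238] pointing down, gripper open.
Joint ranges: [-2.96, 2.96], [-0.89, 2.26], [0.02, 2.5], [-1.34, 4.48], [0, 2.73], [-2.66, 2.66]. Speed limits (rad/s): [2.39, 2.39, 2.79, 3.14, 3.14, 3.14].

INTERFACE

Orientations are given as a rotation vector (axis times angle).
In Python, from plant import robot, imaging, models gives the robot as it stands.
- The arm moves only by the tool carry_out, never from a script. Its argument "motion" is one flat list of numbers, 7 for each row, row after row: the shift along the tool's x, y, z in m, then the turn, a rotation vector about the tool's x, y, z in degrees, then the opening, from -1 (shut) to 1 (fully open). A call has exactly 5 rows; each row shifts and turns the pose as measured when the row begins, along the tool's axes as they then stand; what a row does not reach is not made up. A row lasts 1/10 s, in which the tool goes at most 50 mm and 8.59 degrees, less where a joint would pass 70% of its speed; a pose out of reach is approached as far as the arm can. A call is refused whole if a number of a shift passes 0.05 or a number of a turn 8.59, either way. A call with a gripper value outside its range is refused whole. The fingers move at their own pace and stop on an object; "squeeze" is the grip in N (left out, the last holds). Time passes only in rows, so rows that do not move let the fingers close, or fill a call up. It gives the time, the measured TCP pose, the force and the opening at its end, in the units of the state.
- robot.read_state(): the state, without advancing time (a new reading comes with each control period).
- imaging.read_camera(name): name is "scene" or "side" or "wrist"; returns the picture (480x640x3 uint8, blue, green, red); there is no depth.
- imaging.camera_model(name): a dict with "K" (3x3 intrinsics, pixels), "position" and "orientation" of the camera in the world. Camera axes: x right, y down, z forward; pixel columns grow to the right and rows downward; lengths in m; the calibration is good to about 2 mm. A picture is of the moment at which its call begins: read the wrist's pose just before it. camera_model takes no time and is no camera call; for the wrist camera it gives the pose at the moment of the call.
- robot.close_job(): hands the job in, once; it reports no verdict.
Trained networks look in the newest picture that a camera, given by its name, has taken for a name from the list of things; names that differ only in an ending like _2 or _b are one class to them, and where a whole thing is asked for, a point or a joint stands for the part that bears it (a point fixed in the world has none). Each returns a list of dicts, best first, with "confidence" (0 to 1); they miss things now and then, are a little off and sometimes report something else, mostly with a low value. They report only what shows in the picture. A call takes as long as a camera call.
- models.outline_of(camera, thing): "pixels" (480x640 bool, what is visible of it) and "pixel" ([column, row] in pixels, amid what is visible of it).
The state is a dict: "t": time; "q": joint angles; "dq": joint speeds; "joint_torque": joint torques, N m; "tool_pos": TCP position; "orientation": TCP orientation; "force": force on the tool from outside, world axes, zero at the start; "wrist_torque": the same for the moment, N m; "opening": finger opening in m.
Only numpy, scipy, OpenCV 4.12 (cv2) and the standard library are available. Lean on these libraries where they do the work, as an engineer would, in place of code of your own. Each camera call takes 0.05 s, during which the arm holds its last target.

TASK

Clear the counter after the washing-up: stand both espresso cups in the white drip tray, put the palm brush and the block of soap in the green caddy, and the purple-capped spice jar in the wooden tray beside the jar that already stands there. Everything ends the same way up as it is now, resting flat on the floor of its tray; leave the black-capped jar and the pepper mill where they stand.

Things in the scene. Friction and masses are not known exactly. Their poses are not given: they have to be found in the camera images.
- blue_cup: Blue ceramic espresso cup, open at the top, no handle: outside diameter 60 mm at the rim, tapering evenly to 48 mm at the foot, 62 mm tall, 0.14 kg, standing upright on the counter. Origin: centre of its underside; z up its axis.
- orange_cup: Orange ceramic espresso cup, open at the top, no handle: outside diameter 60 mm at the rim, tapering evenly to 48 mm at the foot, 62 mm tall, 0.14 kg, standing upright on the counter. Origin: centre of its underside; z up its axis.
- brush: Palm dish-brush standing on its pale bristles: round head 64 mm across and 31 mm tall, above it a narrow neck and a red cylindrical knob 34 mm across from 44 to 68 mm above the underside (grip it here). 0.09 kg. Origin: centre of its underside; z up its axis.
- soap: Pale yellow block of kitchen soap, hard, 76 mm (its x) by 50 mm (its y), 36 mm tall, 0.15 kg, lying flat on the counter. Origin: centre of its underside; z up.
- jar: Brown spice jar with PURPLE cap, closed, 46 mm in diameter, 90 mm tall (cap: the top 20 mm; waist at 66 to 70 mm), 0.15 kg, standing on the counter. Origin: centre of its underside; z up its axis.
- cup_tray: WHITE plastic drip tray, for cups. Fixed. 200 x 110 mm outside, long along its x; walls 5 mm thick, so 190 x 100 mm inside; inner floor 5 mm above the counter, rim 14 mm above it. Origin: centre of its underside, on the counter; z up.
- caddy: LIME GREEN plastic caddy tray, for washing-up things. Fixed. 200 x 110 mm outside, long along its x; walls 5 mm thick, so 190 x 100 mm inside; inner floor 5 mm above the counter, rim 14 mm above it. Origin: centre of its underside, on the counter; z up.
- spice_tray: BROWN WOODEN tray, for spice jars. Fixed. 200 x 110 mm outside, long along its x; walls 5 mm thick, so 190 x 100 mm inside; inner floor 5 mm above the counter, rim 14 mm above it. Origin: centre of its underside, on the counter; z up. The black-capped jar stands in the half towards its own -x, 45 to 62 mm from the middle; the half towards its own +x is free.
- old_jar: Bystander: olive-coloured spice jar with BLACK cap, already standing in the wooden tray; same size as the purple-capped jar (46 mm in diameter, 90 mm tall). Leave it there. Origin: centre of its underside; z up.
- mill: Bystander: dark wooden pepper mill, 46 mm across at the foot, 100 mm tall, standing on the counter among the things. Leave it where it is. Origin: centre of its underside; z up.

How it is judged:
By the outcome, as a careful person would: the job done as asked, in the order asked, and still so for the second after the job is handed in, with the robot touching nothing.
It also fails if it takes over 122 s, if anything falls off the work surface, if the arm or the gripper's body presses on something with over 40 N, if the wrist force passes 120 N, or if a joint passes its speed limit or range.

## Working session

There is one attempt and no reset: what is moved stays moved. The work goes in short steps, Python scripts to look and compute and a tool call to move; the robot and the scene stay as the last step left them, time stands still between calls to the robot, and variables do not carry over. Pictures are saved under pics/ and viewed, and the job is handed in when it is done.

Besides the shell and the picture viewer there is one more tool, called after "Emit:" as name(argument=value, ...) on one line, values as JSON. carry_out: Moves the arm, as the interface text tells. Its arguments: {"type":"object","properties":{"motion":{"type":"array","items":{"type":"number"}},"squeeze":{"type":"number"}},"required":["motion"]}

```bash
ls; mkdir -p pics
python3 - <<'E'
from plant import robot, imaging, models
import cv2
print(robot.read_state())
for c in ["scene","side","wrist"]:
    m=imaging.camera_model(c); print(c,m)
    cv2.imwrite(f"pics/{c}0.png",imaging.read_camera(c))
E
```

```text
pics
{'t': 0.0, 'q': array([ 1.03558579e+00,  1.31134594e-01,  1.48927244e+00, -2.26308726e-05,
        1.52301627e+00, -8.54085437e-02]), 'dq': array([ 0.00047795,  0.0017096 , -0.00173805,  0.0012395 ,  0.00027062,
       -0.00169879]), 'joint_torque': array([ 3.29549432e-03, -5.59851122e+01, -4.91743612e+01,  7.69353448e-02,
        3.56179581e-02, -1.84624719e-04]), 'tool_pos': array([0.26058831, 0.53985866, 0.23660706]), 'orientation': array([-1.54361926,  0.35324315, -0.35239284]), 'force': array([-0.15617199, -0.03067305,  0.89260287]), 'wrist_torque': array([-0.04256915, -0.01069136, -0.0233332 ]), 'opening': 0.093042426012658}
scene {'K': array([[466.43152961,   0.        , 320.71712017],
       [  0.        , 466.43152961, 241.25332687],
       [  0.        ,   0.        ,   1.        ]]), 'position': array([0.80315418, 0.507771  , 0.93456978]), 'orientation': array([-0.69225698, -2.81306666,  0.80359447])}
side {'K': array([[473.85530742,   0.        , 322.84515905],
       [  0.        , 473.85530742, 246.95033182],
       [  0.        ,   0.        ,   1.        ]]), 'position': array([0.5124315 , 0.60414993, 0.70128313]), 'orientation': array([-0.09098861,  2.90231005, -1.13925108])}
wrist {'K': array([[424.3190938 ,   0.        , 314.67062312],
       [  0.        , 424.3190938 , 241.81801525],
       [  0.        ,   0.        ,   1.        ]]), 'position': array([0.19709726, 0.57131271, 0.38477865]), 'orientation': array([2.47015188, 1.5494991 , 0.19796597])}
```

View pics/scene0.png

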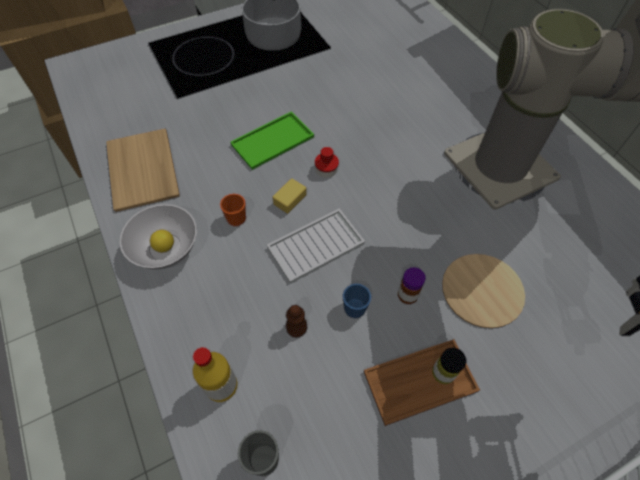

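View pics/side0.png

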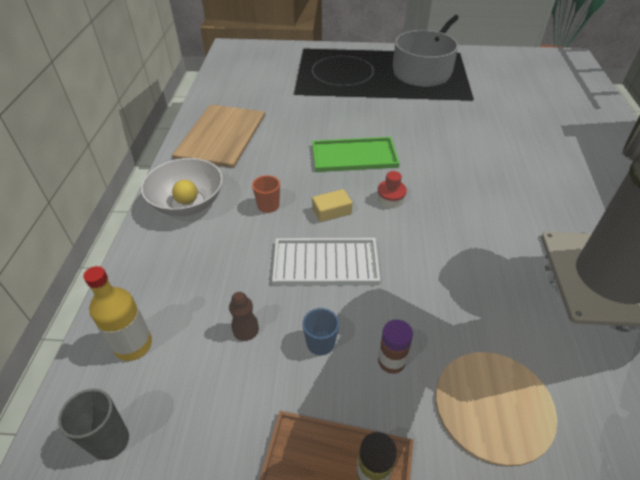

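View pics/wrist0.png

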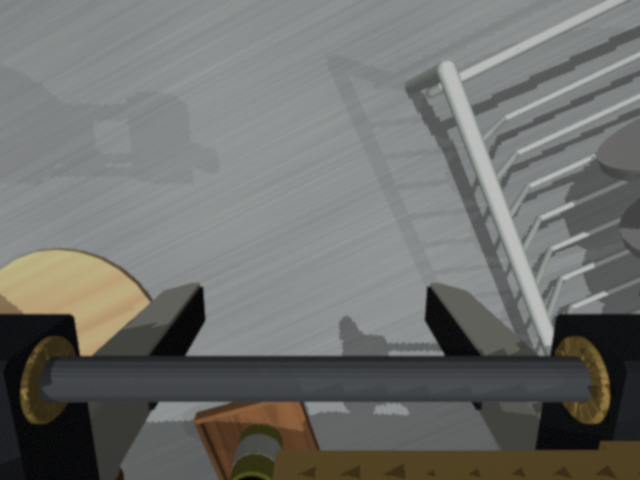

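```bash
cat > h.py <<'E'
import numpy as np, cv2
from scipy.spatial.transform import Rotation as R
from scipy.optimize import minimize
def proj(m,P):
    Rm=R.from_rotvec(m["orientation"]).as_matrix()
    c=(P-m["position"])@Rm
    u=c@np.array(m["K"]).T
    return u[:,:2]/u[:,2:]
def ray_plane(m,px,z):
    Rm=R.from_rotvec(m["orientation"]).as_matrix()
    d=Rm@np.linalg.inv(m["K"])@np.array([px[0],px[1],1.])
    return m["position"]+d*(z-m["position"][2])/d[2]
a=np.linspace(0,2*np.pi,40,endpoint=False)
def rings(l): return [np.vstack([np.c_[r*np.cos(a),r*np.sin(a),0*a+z] for r,z in seg]) for seg in l]
def box(x,y,z0,z1): return [np.array([[i*x/2,j*y/2,k] for i in(-1,1) for j in(-1,1) for k in(z0,z1)])]
SH=dict(cup=rings([[(.024,0),(.030,.062)]]),
 brush=rings([[(.032,0),(.032,.031)],[(.010,.031),(.010,.044)],[(.017,.044),(.017,.068)]]),
 jar=rings([[(.023,0),(.023,.09)]]), soap=box(.076,.05,0,.036), tray=box(.2,.11,0,.014),
 mill=rings([[(.023,0),(.023,.02)]]))
def shape(n): return SH['cup' if 'cup'==n[-3:] else 'jar' if 'jar' in n else 'tray' if n in('cup_tray','caddy','spice_tray') else n]
def sil(m,parts,p,S=4):
    Rz=R.from_euler('z',p[2]).as_matrix()
    im=np.zeros((480*S//2,640*S//2),np.uint8)
    for P in parts:
        u=proj(m,P@Rz.T+np.array([p[0],p[1],p[3] if len(p)>3 else 0]))
        h=cv2.convexHull(((u+.5)*S/2-.5).astype(np.float32).reshape(-1,1,2))
        cv2.fillConvexPoly(im,np.round(h*16).astype(np.int32),1,shift=4)
    return im>0
def fit(name,obs,p0,yaw,z=0):
    parts=shape(name)
    big=[(m,cv2.resize(k.astype(np.uint8),None,fx=2,fy=2,interpolation=cv2.INTER_NEAREST)>0) for m,k in obs]
    def cost(p):
        q=[p[0],p[1],p[2] if yaw else 0,z]
        c=0
        for m,k in big:
            s=sil(m,parts,q); c+=1-(s&k).sum()/max(1,(s|k).sum())
        return c/len(big)
    best=None
    for y0 in (np.linspace(0,np.pi,6,endpoint=False) if yaw else [0]):
        x0=[p0[0],p0[1]]+([y0] if yaw else [])
        s=np.vstack([x0]+[np.array(x0)+d for d in ([[.015,0,0],[0,.015,0],[0,0,.3]] if yaw else [[.015,0],[0,.015]])])
        r=minimize(cost,x0,method='Nelder-Mead',options=dict(initial_simplex=s,xatol=1e-4,fatol=1e-5,maxiter=200))
        if best is None or r.fun<best.fun: best=r
    return best.x,best.fun
E
cat > loc.py <<'E'
from h import *; from plant import robot, imaging, models
import sys,pickle
names=sys.argv[1].split(',') ; cams=sys.argv[2].split(',')
C={}
for c in cams:
    im=imaging.read_camera(c); C[c]=imaging.camera_model(c)
    cv2.imwrite(f"pics/last_{c}.png",im)
for n in names:
    obs={}
    for c in cams:
        o=models.outline_of(c,n)
        if not o: print(n,c,'none'); continue
        k=o[0]['pixels'];
        if 'tray' in n or n=='caddy':
            pts=np.argwhere(k)[:,::-1].astype(np.int32); hh=np.zeros(k.shape,np.uint8); cv2.fillConvexPoly(hh,cv2.convexHull(pts),1); k=hh>0
        ys,xs=np.nonzero(k)
        edge=xs.min()<=1 or ys.min()<=1 or xs.max()>=638 or ys.max()>=478
        print(n,c,[round(x['confidence'],2) for x in o],[np.round(x['pixel']).tolist() for x in o[:2]],k.sum(),'EDGE' if edge else '')
        if not edge: obs[c]=(C[c],k)
    yaw=n in('soap','cup_tray','caddy','spice_tray'); z=.005 if n=='old_jar' else 0
    if not obs or n=='mill':
        continue
    c0=list(obs)[0]; k=obs[c0][1]; ys,xs=np.nonzero(k)
    p0=ray_plane(C[c0],(xs.mean(),ys.mean()),.02)
    if len(obs)>1:
        for c in obs:
            x,f=fit(n,[obs[c]],p0,yaw,z); print('   ',c,np.round(x,4),round(f,3))
    x,f=fit(n,list(obs.values()),p0,yaw,z); print('  ALL',np.round(x,4),round(f,3))
E
python3 loc.py blue_cup,orange_cup,brush,soap,jar,cup_tray,caddy,spice_tray,old_jar,mill scene,side
```

```text
blue_cup scene [0.88] [[353.0, 304.0]] 770 
blue_cup side [0.57] [[319.0, 330.0]] 1408 
    scene [0.5441 0.1783] 0.073
    side [0.5431 0.177 ] 0.043
  ALL [0.5436 0.1777] 0.065
orange_cup scene [0.95] [[238.0, 210.0]] 674 
orange_cup side [0.93] [[268.0, 193.0]] 859 
    scene [ 0.6819 -0.159 ] 0.072
    side [ 0.6815 -0.1634] 0.061
  ALL [ 0.6812 -0.1614] 0.077
brush scene [0.65] [[326.0, 166.0]] 553 
brush side [0.89] [[391.0, 189.0]] 859 
    scene [ 0.4125 -0.2   ] 0.152
    side [ 0.4132 -0.2036] 0.076
  ALL [ 0.4134 -0.201 ] 0.123
soap scene [0.8] [[288.0, 196.0]] 722 
soap side [0.57] [[329.0, 203.0]] 932 
    scene [ 0.5413 -0.15    0.5686] 0.127
    side [ 0.5416 -0.1523  0.2528] 0.14
  ALL [ 0.5416 -0.1514  3.6379] 0.147
jar scene [0.94] [[410.0, 287.0]] 732 
jar side [0.72] [[392.0, 346.0]] 1436 
    scene [0.4265 0.2061] 0.096
    side [0.4242 0.2023] 0.06
  ALL [0.4246 0.2046] 0.082
cup_tray scene [0.84, 0.48] [[315.0, 245.0], [412.0, 387.0]] 3780 
cup_tray side [0.66] [[325.0, 263.0]] 5067 
    scene [ 5.468e-01 -2.000e-04  7.070e-02] 0.024
    side [ 0.5455 -0.003   0.067 ] 0.021
  ALL [ 0.5462 -0.0025  0.0646] 0.035
caddy scene [0.97, 0.55] [[270.0, 141.0], [235.0, 209.0]] 2479 
caddy side [0.62] [[353.0, 151.0]] 2649 
    scene [ 0.4958 -0.3518  0.1475] 0.028
    side [ 0.4968 -0.3573  3.2946] 0.03
  ALL [ 0.4966 -0.3548  3.2854] 0.05
spice_tray scene [0.97] [[411.0, 383.0]] 6120 
spice_tray side [0.62] [[315.0, 451.0]] 8220 EDGE
  ALL [ 0.5086  0.376  -0.1598] 0.021
old_jar scene [0.97] [[448.0, 363.0]] 883 
old_jar side none
  ALL [0.4583 0.3838] 0.057
mill scene [0.75] [[295.0, 320.0]] 594 
mill side [0.81] [[241.0, 318.0]] 1055
```

```bash
cat > go.py <<'E'
# usage: go.py x y z yaw_of_jaw_axis(rad) [max step m] ; prints rows
from h import *; from plant import robot
import sys
s=robot.read_state(); p=s['tool_pos']; Rm=R.from_rotvec(s['orientation'])
M=Rm.as_matrix()
zy=np.arctan2(M[1,2],M[0,2])
print('t',round(s['t'],2),'tcp',np.round(p,4),'jawyaw',round(zy,3),'down',np.round(M[:,1],3),'F',np.round(s['force'],1),'open',round(s['opening'],4),'q6',round(s['q'][5],2))
if len(sys.argv)>4:
    tgt=np.array([float(v) for v in sys.argv[1:4]]); jy=float(sys.argv[4]); mx=float(sys.argv[5]) if len(sys.argv)>5 else .045
    d=(jy-zy+np.pi/2)%np.pi-np.pi/2; jy=zy+d
    zt=np.array([np.cos(jy),np.sin(jy),0]); yt=np.array([0,0,-1.]); T=R.from_matrix(np.c_[np.cross(yt,zt),yt,zt])
    rv=(Rm.inv()*T).as_rotvec()
    n=int(max(np.ceil(np.linalg.norm(tgt-p)/mx),np.ceil(np.degrees(np.linalg.norm(rv))/8),1))
    print('rows',n,'turn/row deg',np.round(np.degrees(rv)/n,2))
    for i in range(n):
        Ri=Rm*R.from_rotvec(rv*i/n)
        print(np.round(Ri.inv().apply((tgt-p)/n),3).tolist())
E
python3 - <<'E'
from h import *; from plant import robot, imaging, models
s=robot.read_state();print(R.from_rotvec(s['orientation']).as_matrix().round(3))
A=[];b=[]
for c in('scene','side'):
    imaging.read_camera(c); m=imaging.camera_model(c); o=models.outline_of(c,'mill')[0]['pixels']
    ys,xs=np.nonzero(o); px=(xs.mean(),ys.mean()); print(c,ray_plane(m,px,.05).round(3),ray_plane(m,px,.06).round(3))
E
python3 go.py 0.5436 0.1777 0.16 1.57
```

```text
[[ 0.901  0.     0.435]
 [-0.435  0.     0.901]
 [ 0.    -1.     0.   ]]
scene [0.679 0.167 0.05 ] [0.68  0.171 0.06 ]
side [0.673 0.166 0.05 ] [0.67  0.173 0.06 ]
t 1.45 tcp [0.2609 0.5403 0.2376] jawyaw 1.121 down [ 0. -0. -1.] F [-0.3  0.3  1.7] open 0.0927 q6 -0.09
rows 11 turn/row deg [ 0.   -2.34  0.  ]
[0.037, 0.007, -0.019]
[0.037, 0.007, -0.02]
[0.036, 0.007, -0.022]
[0.035, 0.007, -0.023]
[0.034, 0.007, -0.024]
[0.033, 0.007, -0.026]
[0.032, 0.007, -0.027]
[0.031, 0.007, -0.028]
[0.03, 0.007, -0.03]
[0.028, 0.007, -0.031]
[0.027, 0.007, -0.032]
```

Emit:
carry_out(motion=[0.037,0.007,-0.019,0,-2.34,0,1,0.037,0.007,-0.02,0,-2.34,0,1,0.036,0.007,-0.022,0,-2.34,0,1,0.035,0.007,-0.023,0,-2.34,0,1,0.034,0.007,-0.024,0,-2.34,0,1], squeeze=20)

```text
t: 1.95
tool_pos: [0.3905, 0.3752, 0.2028]
orientation: [-1.559, 0.179, -0.181]
force: [1.0, 0.6, -0.5]
opening: 0.0931
```

Emit:
carry_out(motion=[0.033,0.007,-0.026,0,-2.34,0,1,0.032,0.007,-0.027,0,-2.34,0,1,0.031,0.007,-0.028,0,-2.34,0,1,0.03,0.007,-0.03,0,-2.34,0,1,0.028,0.007,-0.031,0,-2.34,0,1])

```text
t: 2.45
tool_pos: [0.5276, 0.2052, 0.1672]
orientation: [-1.565, 0.009, -0.016]
force: [-0.6, -0.1, 0.4]
opening: 0.093
```

```bash
python3 go.py 0.5436 0.1777 0.16 1.57; sed -i 's/read_camera(c); C/read_camera(c); C/' loc.py
```

```text
t 2.45 tcp [0.5276 0.2052 0.1672] jawyaw 1.555 down [ 0.004  0.006 -1.   ] F [-0.6 -0.1  0.4] open 0.093 q6 -1.28
rows 1 turn/row deg [-0.34 -0.85  0.25]
[0.016, 0.007, -0.027]
```

Emit:
carry_out(motion=[0.016,0.007,-0.027,-0.3,-0.9,0.2,1,0,0,0,0,0,0,1,0,0.04,0,0,0,0,1,0,0.04,0,0,0,0,1,0,0.03,0,0,0,0,1])

```text
t: 2.95
tool_pos: [0.552, 0.1735, 0.0533]
orientation: [-1.568, -0.006, -0.016]
force: [-0.1, -0.3, 0.1]
opening: 0.093
```

```bash
python3 go.py 0.5436 0.1777 0.043 1.57
python3 - <<'E'
from plant import imaging; import cv2
cv2.imwrite('pics/w1.png',imaging.read_camera('wrist'))
E
```

```text
t 2.95 tcp [0.552  0.1735 0.0533] jawyaw 1.564 down [ 0.014  0.003 -1.   ] F [-0.1 -0.3  0.1] open 0.093 q6 -1.35
rows 1 turn/row deg [-0.17 -0.33  0.79]
[-0.009, 0.01, 0.004]
```

View pics/w1.png

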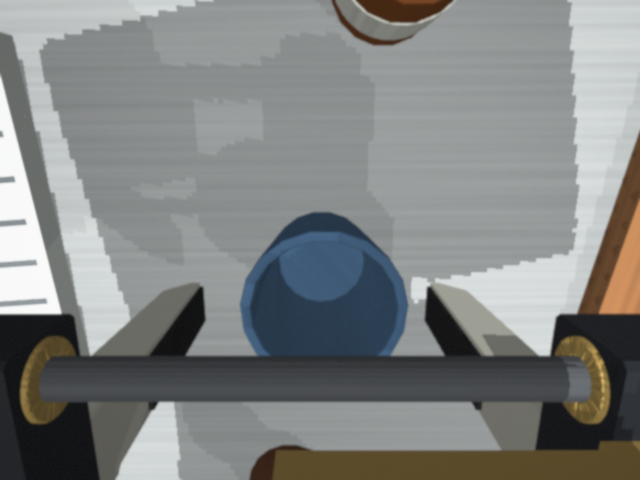

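The blue cup (325,300) sits centred between the fingers. The last lateral step overshot by 8 mm, so I'll correct that.

Emit:
carry_out(motion=[-0.009,0.008,0.004,-0.2,-0.3,0.8,1,0,0,0,0,0,0,1,0,0,0,0,0,0,1,0,0,0,0,0,0,-1,0,0,0,0,0,0,-1])

```text
t: 3.5
tool_pos: [0.5396, 0.1799, 0.0434]
orientation: [-1.572, 0.004, 0.005]
force: [0.4, 0.4, -0.3]
opening: 0.0814
```

Emit:
carry_out(motion=[0,0,0,0,0,0,-1,0,0,0,0,0,0,-1,0,0,0,0,0,0,-1,0,0,0,0,0,0,-1,0,0,0,0,0,0,-1])

```text
t: 4.0
tool_pos: [0.5415, 0.18, 0.0459]
orientation: [-1.571, 0.001, 0.002]
force: [-0.4, -0.4, 0.4]
opening: 0.0589
```

```bash
python3 go.py 0.5436 0.1777 0.043 1.57
```

```text
t 4.0 tcp [0.5415 0.18   0.0459] jawyaw 1.571 down [-0.002 -0.    -1.   ] F [-0.4 -0.4  0.4] open 0.0589 q6 -1.34
rows 1 turn/row deg [ 0.01  0.07 -0.1 ]
[0.002, 0.003, -0.002]
```

Emit:
carry_out(motion=[0,0,0,0,0,0,-1,0,-0.01,0,0,0,0,-1,0,-0.02,0,0,0,0,-1,0,-0.02,0,0,0,0,-1,0,0,0,0,0,0,-1])

```text
t: 4.5
tool_pos: [0.5402, 0.1797, 0.0973]
orientation: [-1.572, 0.004, 0.004]
force: [0.9, -0.3, -1.6]
opening: 0.0592
```

```bash
python3 -c "
import numpy as np
t=lambda b,u,v:(b[0]+u*np.cos(b[2])-v*np.sin(b[2]),b[1]+u*np.sin(b[2])+v*np.cos(b[2]))
print('cup',t((.5462,-.0025,.0646),-.047,0),t((.5462,-.0025,.0646),.047,0))
print('cad',t((.4966,-.3548,.145),-.052,0),t((.4966,-.3548,.145),.045,0))
print('sp',t((.5086,.376,-.16),.05,0))"
python3 go.py 0.499 -0.0055 0.11 1.635 .04
python3 - <<'E'
from plant import imaging; import cv2
cv2.imwrite('pics/s2.png',imaging.read_camera('side'))
E
```

```text
cup (np.float64(0.4992980351598511), np.float64(-0.005534088682526102)) (np.float64(0.593101964840149), np.float64(0.0005340886825261019))
cad (np.float64(0.44514569289463546), np.float64(-0.36231360634494736)) (np.float64(0.5411277657642577), np.float64(-0.3482978406630263))
sp (np.float64(0.5579613641687814), np.float64(0.3680340896692877))
t 4.5 tcp [0.5402 0.1797 0.0973] jawyaw 1.571 down [-0.005 -0.001 -1.   ] F [ 0.9 -0.3 -1.6] open 0.0592 q6 -1.34
rows 5 turn/row deg [ 0.01 -0.73 -0.06]
[-0.008, -0.002, -0.037]
[-0.009, -0.002, -0.037]
[-0.009, -0.002, -0.037]
[-0.01, -0.003, -0.037]
[-0.01, -0.003, -0.037]
```

View pics/s2.png

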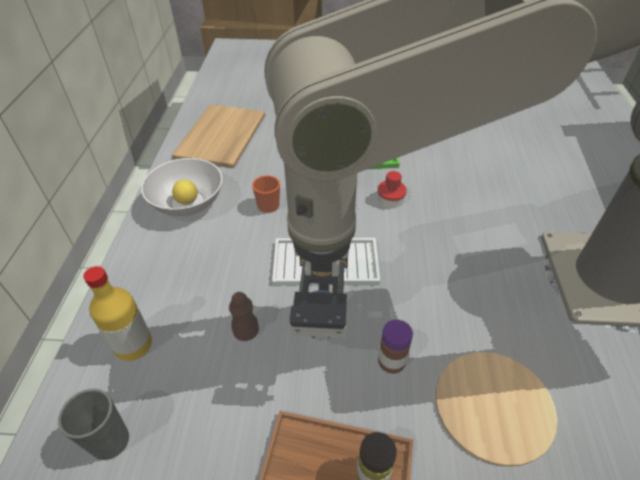

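Emit:
carry_out(motion=[-0.008,-0.002,-0.037,0,-0.73,0,-1,-0.009,-0.002,-0.037,0,-0.73,0,-1,-0.009,-0.002,-0.037,0,-0.73,0,-1,-0.009,-0.003,-0.035,0,-0.73,0,-1,-0.005,0,-0.018,0,-0.4,0,-1])

```text
t: 5.05
tool_pos: [0.4996, 0.0123, 0.1003]
orientation: [-1.571, -0.043, 0.062]
force: [-0.1, -0.3, -1.4]
opening: 0.0589
```

Emit:
carry_out(motion=[0,0,-0.005,0,0,0,-1,0,0,0,0,0,0,-1,0,0,0,0,0,0,-1,0,0,0,0,0,0,-1,0,0.005,0,0,0,0,-1])

```text
t: 5.55
tool_pos: [0.4988, 0.0077, 0.0929]
orientation: [-1.569, -0.039, 0.062]
force: [-0.5, 0.9, -1.8]
opening: 0.0598
```

```bash
python3 go.py 0.499 -0.0055 0.056 1.635 .02
```

```text
t 5.55 tcp [0.4988 0.0077 0.0929] jawyaw 1.635 down [-0.015  0.    -1.   ] F [-0.5  0.9 -1.8] open 0.0598 q6 -1.72
rows 2 turn/row deg [-0.03 -0.   -0.42]
[-0.0, 0.018, -0.007]
[-0.0, 0.018, -0.007]
```

Emit:
carry_out(motion=[0,0.012,-0.007,0,0,-0.4,-1,0,0.012,-0.005,0,0,-0.4,-1,0,0.006,0,0,0,0,-1,0,0,0,0,0,0,-1,0,0,0,0,0,0,-1])

```text
t: 6.05
tool_pos: [0.4994, -0.0008, 0.0603]
orientation: [-1.568, -0.053, 0.055]
force: [0.0, -0.1, -2.0]
opening: 0.0595
```

```bash
python3 go.py 0.499 -0.0055 0.052 1.635 .02
```

```text
t 6.05 tcp [ 0.4994 -0.0008  0.0603] jawyaw 1.64 down [-0.002  0.002 -1.   ] F [ 0.  -0.1 -2. ] open 0.0595 q6 -1.75
rows 1 turn/row deg [-0.13  0.27 -0.09]
[-0.001, 0.008, -0.005]
```

Emit:
carry_out(motion=[0,0.005,-0.004,0,0,0,-1,0,0.004,0,0,0,0,-1,0,0,0,0,0,0,-1,0,0,0,0,0,0,-1,0,0,0,0,0,0,-1])

```text
t: 6.55
tool_pos: [0.5008, -0.0047, 0.0519]
orientation: [-1.568, -0.055, 0.054]
force: [-0.8, 0.6, -1.7]
opening: 0.0593
```

```bash
python3 go.py 0.499 -0.0055 0.051 1.635 .02
```

```text
t 6.55 tcp [ 0.5008 -0.0047  0.0519] jawyaw 1.64 down [ 0.     0.002 -1.   ] F [-0.8  0.6 -1.7] open 0.0593 q6 -1.75
rows 1 turn/row deg [-0.11  0.31  0.01]
[-0.002, 0.001, -0.001]
```

Emit:
carry_out(motion=[0,0.002,0,0,0,0,-1,0,0,0,0,0,0,-1,0,0,0,0,0,0,0.75,0,0,0,0,0,0,0.75,0,0,0,0,0,0,0.75])

```text
t: 7.05
tool_pos: [0.5025, -0.0049, 0.0515]
orientation: [-1.569, -0.057, 0.052]
force: [0.5, -0.6, 0.2]
opening: 0.0782
```

Emit:
carry_out(motion=[0,0,0,0,0,0,0.75,0,-0.01,0,0,0,0,0.75,0,-0.03,0,0,0,0,1,0,-0.03,0,0,0,0,1,0,-0.01,0,0,0,0,1])

```text
t: 7.55
tool_pos: [0.5, -0.0048, 0.1331]
orientation: [-1.568, -0.053, 0.056]
force: [0.7, -0.0, 0.1]
opening: 0.0926
```

```bash
python3 go.py 0.681 -0.161 0.13 1.635 .045
python3 - <<'E'
from plant import imaging; import cv2
cv2.imwrite('pics/w3.png',imaging.read_camera('wrist'))
E
```

```text
t 7.55 tcp [ 0.5    -0.0048  0.1331] jawyaw 1.64 down [-0.002  0.002 -1.   ] F [ 0.7 -0.   0.1] open 0.0926 q6 -1.75
rows 6 turn/row deg [-0.02  0.05 -0.01]
[0.028, 0.0, -0.028]
[0.028, 0.0, -0.028]
[0.028, 0.0, -0.028]
[0.028, 0.0, -0.028]
[0.028, 0.0, -0.028]
[0.028, 0.0, -0.028]
```

View pics/w3.png

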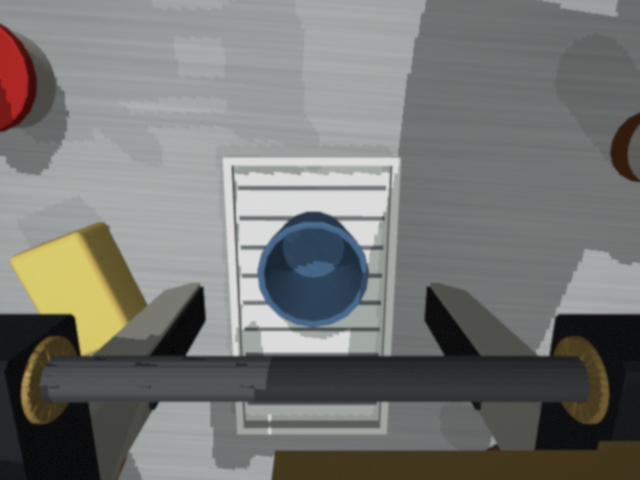

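The blue cup stands upright in the half of the white tray nearer the robot (313,270). Orange cup next.

Emit:
carry_out(motion=[0.028,0,-0.028,0,0,0,1,0.028,0,-0.028,0,0,0,1,0.028,0,-0.028,0,0,0,1,0.028,0,-0.028,0,0,0,1,0.028,0,-0.028,0,0,0,1])

```text
t: 8.1
tool_pos: [0.6507, -0.1347, 0.1287]
orientation: [-1.566, -0.056, 0.062]
force: [0.1, 0.3, 0.4]
opening: 0.0929
```

Emit:
carry_out(motion=[0.016,0,-0.016,0,0,0,1,0.003,0,-0.003,0,0,0,1,0,0,0,0,0,0,1,0,0,0,0,0,0,1,0,0,0,0,0,0,1])

```text
t: 8.6
tool_pos: [0.6705, -0.1545, 0.1218]
orientation: [-1.564, -0.049, 0.064]
force: [0.2, 0.2, -0.1]
opening: 0.0928
```

```bash
python3 go.py 0.681 -0.161 0.045 1.635 .025
python3 - <<'E'
from plant import imaging; import cv2
cv2.imwrite('pics/w4.png',imaging.read_camera('wrist'))
E
```

```text
t 8.6 tcp [ 0.6705 -0.1545  0.1218] jawyaw 1.643 down [-0.01   0.006 -1.   ] F [ 0.2  0.2 -0.1] open 0.0928 q6 -1.95
rows 4 turn/row deg [-0.09  0.11 -0.14]
[0.003, 0.019, -0.002]
[0.003, 0.019, -0.002]
[0.003, 0.019, -0.002]
[0.003, 0.019, -0.002]
```

View pics/w4.png

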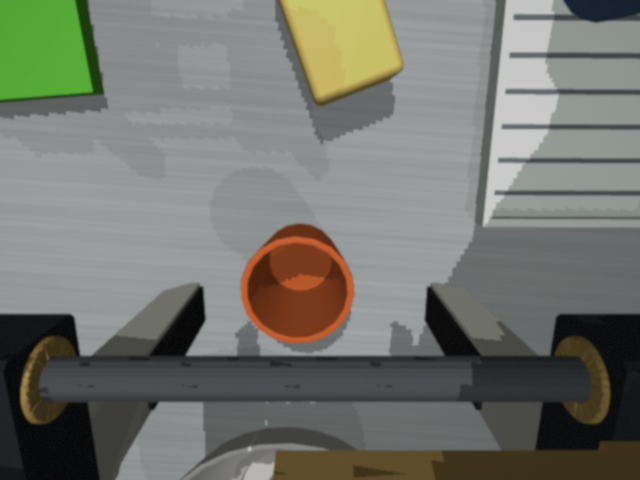

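Run:
```python
from h import *; from plant import imaging
m=imaging.camera_model('scene')
for z in(.0,.05,.08):
  print(z,[ray_plane(m,p,z).round(3).tolist() for p in((197,232),(194,260),(158,240))])
m=imaging.camera_model('side')
for z in(.0,.05,.08):
  print(z,[ray_plane(m,p,z).round(3).tolist() for p in((222,188),(182,185))])
```

```text
0.0 [[0.779, -0.166, 0.0], [0.811, -0.096, 0.0], [0.868, -0.187, 0.0]]
0.05 [[0.78, -0.13, 0.05], [0.811, -0.064, 0.05], [0.865, -0.15, 0.05]]
0.08 [[0.781, -0.109, 0.08], [0.811, -0.045, 0.08], [0.863, -0.128, 0.08]]
0.0 [[0.794, -0.214, 0.0], [0.888, -0.219, 0.0]]
0.05 [[0.774, -0.156, 0.05], [0.861, -0.16, 0.05]]
0.08 [[0.762, -0.121, 0.08], [0.845, -0.125, 0.08]]
```

Emit:
carry_out(motion=[0.005,0.019,-0.003,-0.1,0.1,-0.2,1,0.003,0.02,-0.002,-0.1,0.1,-0.2,1,0,0.015,-0.001,0,0,-0.1,1,0,0,0,0,0,0,1,0,0,0,0,0,0,1])

```text
t: 9.15
tool_pos: [0.6782, -0.1564, 0.0693]
orientation: [-1.568, -0.058, 0.055]
force: [0.7, 0.7, 0.3]
opening: 0.093
```

```bash
python3 go.py 0.681 -0.161 0.044 1.635 .025
```

```text
t 9.15 tcp [ 0.6782 -0.1564  0.0693] jawyaw 1.643 down [ 0.002  0.002 -1.   ] F [0.7 0.7 0.3] open 0.093 q6 -1.95
rows 2 turn/row deg [-0.07  0.23  0.06]
[0.001, 0.013, -0.002]
[0.001, 0.013, -0.002]
```

Emit:
carry_out(motion=[0.002,0.014,-0.003,0,0.3,0,1,0.001,0.011,-0.001,0,0,0,1,0,0,0,0,0,0,1,0,0,0,0,0,0,-1,0,0,0,0,0,0,-1])

```text
t: 9.65
tool_pos: [0.6827, -0.1606, 0.0443]
orientation: [-1.569, -0.056, 0.049]
force: [-0.4, 0.6, -1.1]
opening: 0.0814
```

Emit:
carry_out(motion=[0,0,0,0,0,0,-1,0,0,0,0,0,0,-1,0,0,0,0,0,0,-1,0,0,0,0,0,0,-1,0,0,0,0,0,0,-1])

```text
t: 10.15
tool_pos: [0.6833, -0.1608, 0.0455]
orientation: [-1.569, -0.057, 0.048]
force: [0.2, 0.4, -1.8]
opening: 0.0594
```

```bash
python3 go.py 0.681 -0.161 0.044 1.635 .025
```

```text
t 10.15 tcp [ 0.6833 -0.1608  0.0455] jawyaw 1.637 down [ 0.006  0.001 -1.   ] F [ 0.2  0.4 -1.8] open 0.0594 q6 -1.94
rows 1 turn/row deg [-0.05  0.14  0.33]
[-0.002, 0.001, 0.0]
```

Emit:
carry_out(motion=[0,-0.01,0,0,0,0.3,-1,0,-0.025,0,0,0,0,-1,0,-0.025,0,0,0,0,-1,0,0,0,0,0,0,-1,0,0,0,0,0,0,-1])

```text
t: 10.65
tool_pos: [0.6823, -0.1605, 0.1074]
orientation: [-1.568, -0.05, 0.055]
force: [-1.2, 0.8, -2.0]
opening: 0.0591
```

```bash
python3 go.py 0.593 0.001 0.11 1.635 .04
```

```text
t 10.65 tcp [ 0.6823 -0.1605  0.1074] jawyaw 1.637 down [-0.003  0.002 -1.   ] F [-1.2  0.8 -2. ] open 0.0591 q6 -1.94
rows 5 turn/row deg [-0.02  0.03 -0.03]
[-0.016, -0.0, 0.033]
[-0.016, -0.0, 0.033]
[-0.016, -0.0, 0.033]
[-0.016, -0.0, 0.033]
[-0.016, -0.0, 0.033]
```

Emit:
carry_out(motion=[-0.016,0,0.033,0,0,0,-1,-0.016,0,0.033,0,0,0,-1,-0.016,0,0.033,0,0,0,-1,-0.016,0,0.033,0,0,0,-1,-0.012,0,0.024,0,0,0,-1])

```text
t: 11.15
tool_pos: [0.5916, -0.0088, 0.1011]
orientation: [-1.568, -0.041, 0.054]
force: [0.2, -0.3, -1.1]
opening: 0.0592
```

Emit:
carry_out(motion=[-0.003,0,0.006,0,0,0,-1,0,0.0,0,0,0,0,-1,0,0.01,0,0,0,0,-1,0,0.01,0,0,0,0,-1,0,0,0,0,0,0,-1])

```text
t: 11.65
tool_pos: [0.5854, -0.0019, 0.0756]
orientation: [-1.568, -0.039, 0.06]
force: [0.4, -0.3, -1.7]
opening: 0.0594
```

```bash
python3 go.py 0.594 0.001 0.053 1.635 .02
```

```text
t 11.65 tcp [ 0.5854 -0.0019  0.0756] jawyaw 1.634 down [-0.013  0.002 -1.   ] F [ 0.4 -0.3 -1.7] open 0.0594 q6 -1.72
rows 2 turn/row deg [-0.07 -0.04 -0.38]
[0.005, 0.011, 0.001]
[0.004, 0.011, 0.001]
```

Emit:
carry_out(motion=[0.006,0.009,0.001,0,0,-0.5,-1,0.002,0.009,0,0,0,-0.3,-1,0,0.003,0,0,0,0,-1,0,0,0,0,0,0,-1,0,0,0,0,0,0,-1])

```text
t: 12.15
tool_pos: [0.5941, -0.0023, 0.051]
orientation: [-1.568, -0.047, 0.047]
force: [-0.1, -0.6, -0.5]
opening: 0.0594
```

```bash
python3 go.py 0.594 0.001 0.051 1.635 .02
```

```text
t 12.15 tcp [ 0.5941 -0.0023  0.051 ] jawyaw 1.631 down [-0.     0.002 -1.   ] F [-0.1 -0.6 -0.5] open 0.0594 q6 -1.72
rows 1 turn/row deg [-0.14 -0.24  0.01]
[0.0, 0.0, 0.003]
```

Touching down (weight partly off). Release.

Emit:
carry_out(motion=[0,0.001,0,0,0,0,-1,0,0,0,0,0,0,0.75,0,0,0,0,0,0,0.75,0,0,0,0,0,0,0.75,0,0,0,0,0,0,0.75])

```text
t: 12.65
tool_pos: [0.5957, -0.0023, 0.0523]
orientation: [-1.568, -0.05, 0.044]
force: [0.7, 0.0, 1.5]
opening: 0.0808
```

Emit:
carry_out(motion=[0,-0.01,0,0,0,0,0.75,0,-0.03,0,0,0,0,0.75,0,-0.03,0,0,0,0,1,0,-0.03,0,0,0,0,1,0,0,0,0,0,0,1])

```text
t: 13.15
tool_pos: [0.5946, -0.0023, 0.1579]
orientation: [-1.568, -0.05, 0.045]
force: [0.7, -1.4, 1.3]
opening: 0.0924
```

```bash
python3 - <<'E'
from plant import imaging; import cv2
cv2.imwrite('pics/w5.png',imaging.read_camera('wrist'))
E
python3 go.py 0.4134 -0.201 0.16 -0.5 .045; python3 loc.py brush,soap scene,side
```

```text
t 13.2 tcp [ 0.5936 -0.0023  0.1556] jawyaw 1.631 down [ 0.     0.002 -1.   ] F [ 0.   0.2 -0.4] open 0.0927 q6 -1.72
rows 8 turn/row deg [-0.02 -7.24  0.01]
[-0.024, -0.001, -0.023]
[-0.027, -0.001, -0.02]
[-0.029, -0.001, -0.017]
[-0.031, -0.001, -0.013]
[-0.032, -0.001, -0.009]
[-0.033, -0.001, -0.005]
[-0.034, -0.001, -0.001]
[-0.033, -0.001, 0.004]
brush scene [0.93] [[326.0, 163.0]] 604 
brush side [0.6] [[392.0, 189.0]] 803 
    scene [ 0.4133 -0.1984] 0.081
    side [ 0.4123 -0.2051] 0.118
  ALL [ 0.4128 -0.1995] 0.108
soap scene [0.6] [[297.0, 199.0]] 101 
soap side [0.81, 0.63] [[331.0, 204.0], [242.0, 316.0]] 905 
    scene [ 0.5433 -0.1466  2.6505] 0.877
    side [ 0.5414 -0.154   0.3412] 0.173
  ALL [ 0.5405 -0.1532  3.461 ] 0.527
```

View pics/w5.png

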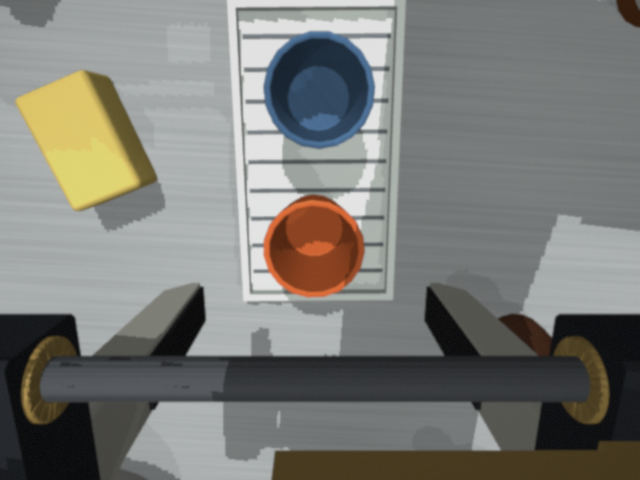

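```bash
python3 go.py 0.413 -0.2005 0.16 0.3 .045
```

```text
t 13.5 tcp [ 0.5905 -0.002   0.1499] jawyaw 1.631 down [-0.009  0.003 -1.   ] F [-0.7  0.1 -0.1] open 0.0928 q6 -1.72
rows 10 turn/row deg [ 0.01  7.63 -0.06]
[-0.019, -0.001, -0.019]
[-0.016, -0.001, -0.021]
[-0.013, -0.001, -0.023]
[-0.01, -0.001, -0.025]
[-0.007, -0.001, -0.026]
[-0.003, -0.001, -0.026]
[0.0, -0.001, -0.027]
[0.004, -0.001, -0.026]
[0.007, -0.001, -0.026]
[0.011, -0.001, -0.024]
```

Emit:
carry_out(motion=[-0.019,-0.001,-0.019,0,7.6,0,1,-0.016,-0.001,-0.021,0,7.6,0,1,-0.013,-0.001,-0.023,0,7.6,0,1,-0.01,-0.001,-0.025,0,7.6,0,1,-0.007,-0.001,-0.026,0,7.6,0,1])

```text
t: 14.0
tool_pos: [0.4971, -0.1014, 0.1497]
orientation: [-1.515, 0.501, -0.471]
force: [-0.3, 0.1, -0.1]
opening: 0.0932
```

Emit:
carry_out(motion=[-0.003,-0.001,-0.026,0,7.6,0,1,0,-0.001,-0.027,0,7.6,0,1,0.004,-0.001,-0.026,0,7.6,0,1,0.006,-0.001,-0.022,0,6,0,1,0.003,0,-0.006,0,3,0,1])

```text
t: 14.5
tool_pos: [0.4157, -0.1843, 0.1501]
orientation: [-1.368, 0.957, -0.914]
force: [0.9, 1.0, 0.6]
opening: 0.0929
```

```bash
python3 go.py 0.413 -0.2005 0.09 0.3 .02
```

```text
t 14.5 tcp [ 0.4157 -0.1843  0.1501] jawyaw 0.367 down [-0.025  0.009 -1.   ] F [0.9 1.  0.6] open 0.0929 q6 -0.89
rows 4 turn/row deg [ 0.3   0.96 -0.24]
[0.004, 0.015, -0.002]
[0.004, 0.015, -0.002]
[0.004, 0.015, -0.002]
[0.004, 0.015, -0.002]
```

Emit:
carry_out(motion=[0.008,0.01,-0.004,0.4,1.5,-0.3,1,0.004,0.02,-0.002,0.4,1,-0.3,1,0.001,0.02,0,0.2,0.5,-0.2,1,0,0,0,0,0,0,1,0,0,0,0,0,0,1])

```text
t: 15.0
tool_pos: [0.4118, -0.1996, 0.0943]
orientation: [-1.342, 0.982, -0.972]
force: [0.0, 0.1, 0.2]
opening: 0.0928
```

```bash
python3 go.py 0.413 -0.2005 0.057 0.3 .02;  python3 - <<'E'
from plant import imaging; import cv2
cv2.imwrite('pics/w6.png',imaging.read_camera('wrist'))
E
```

```text
t 15.0 tcp [ 0.4118 -0.1996  0.0943] jawyaw 0.311 down [-0.006  0.003 -1.   ] F [0.  0.1 0.2] open 0.0928 q6 -0.87
rows 2 turn/row deg [ 0.14  0.33 -0.13]
[0.001, 0.019, 0.001]
[0.001, 0.019, 0.0]
```

View pics/w6.png

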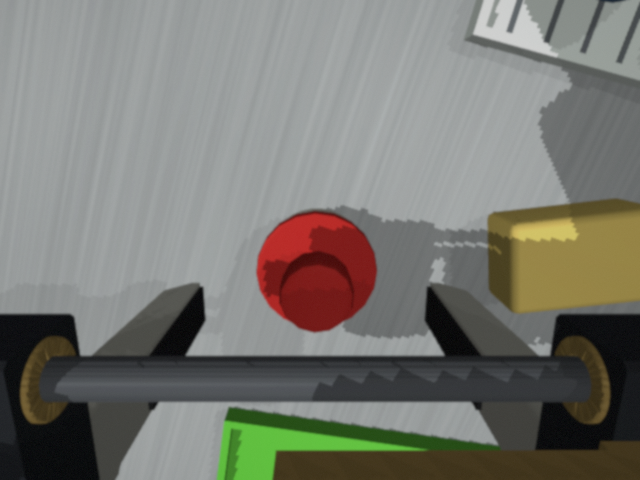

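Emit:
carry_out(motion=[0.001,0.018,0.001,0.1,0.3,-0.1,1,0.001,0.015,0,0.1,0.2,-0.1,1,0,0.002,0,0,0,0,1,0,0,0,0,0,0,0,0,0,0,0,0,0,-0.3])

```text
t: 15.55
tool_pos: [0.4165, -0.202, 0.0629]
orientation: [-1.339, 0.977, -0.984]
force: [-0.6, -0.1, -0.2]
opening: 0.0812
```

```bash
python3 go.py 0.413 -0.2005 0.057 0.3 .02
```

```text
t 15.55 tcp [ 0.4165 -0.202   0.0629] jawyaw 0.306 down [ 0.003 -0.002 -1.   ] F [-0.6 -0.1 -0.2] open 0.0812 q6 -0.87
rows 1 turn/row deg [-0.13  0.36  0.18]
[-0.002, 0.006, -0.003]
```

Emit:
carry_out(motion=[-0.001,0.005,-0.002,0,0.3,0.2,-1,0,0,0,0,0,0,-1,0,0,0,0,0,0,-1,0,0,0,0,0,0,-1,0,0,0,0,0,0,-1])

```text
t: 16.05
tool_pos: [0.4156, -0.2024, 0.06]
orientation: [-1.334, 0.98, -0.988]
force: [-0.5, 0.3, -0.6]
opening: 0.0413
```

Emit:
carry_out(motion=[0,0,0,0,0,0,-1,0,0,0,0,0,0,-1,0,0,0,0,0,0,-1,0,0,0,0,0,0,-1,0,0,0,0,0,0,-1])

```text
t: 16.55
tool_pos: [0.4156, -0.2025, 0.0601]
orientation: [-1.334, 0.98, -0.988]
force: [-0.2, -0.4, 0.4]
opening: 0.0337
```

```bash
python3 go.py 0.413 -0.2005 0.057 0.3 .02
```

```text
t 16.55 tcp [ 0.4156 -0.2025  0.0601] jawyaw 0.301 down [ 0.005 -0.001 -1.   ] F [-0.2 -0.4  0.4] open 0.0337 q6 -0.87
rows 1 turn/row deg [-0.27  0.06  0.13]
[-0.003, 0.003, -0.002]
```

Gripped at 33.7 mm (the knob is 34). Lift.

Emit:
carry_out(motion=[0,-0.01,0,-0.2,0,0,-1,0,-0.025,0,0,0,0,-1,0,-0.025,0,0,0,0,-1,0,0,0,0,0,0,-1,0,0,0,0,0,0,-1])

```text
t: 17.05
tool_pos: [0.4145, -0.2017, 0.1226]
orientation: [-1.338, 0.985, -0.984]
force: [0.1, 0.1, -2.2]
opening: 0.0335
```

```bash
python3 go.py 0.445 -0.362 0.12 0.3 .04
```

```text
t 17.05 tcp [ 0.4145 -0.2017  0.1226] jawyaw 0.301 down [-0.001 -0.001 -1.   ] F [ 0.1  0.1 -2.2] open 0.0335 q6 -0.86
rows 5 turn/row deg [0.01 0.01 0.  ]
[0.032, 0.001, -0.004]
[0.032, 0.001, -0.004]
[0.032, 0.001, -0.004]
[0.032, 0.001, -0.004]
[0.032, 0.001, -0.004]
```

Emit:
carry_out(motion=[0.032,0.001,-0.004,0,0,0,-1,0.032,0.001,-0.004,0,0,0,-1,0.032,0.001,-0.004,0,0,0,-1,0.032,0.001,-0.004,0,0,0,-1,0.02,0,-0.002,0,0,0,-1])

```text
t: 17.55
tool_pos: [0.4403, -0.349, 0.113]
orientation: [-1.338, 0.987, -0.976]
force: [-0.0, 0.5, -1.3]
opening: 0.0335
```

Emit:
carry_out(motion=[0.007,0,-0.001,0,0,0,-1,0,0,0,0,0,0,-1,0,0,0,0,0,0,-1,0,0.01,0,0,0,0,-1,0,0.01,0,0,0,0,-1])

```text
t: 18.05
tool_pos: [0.4403, -0.3549, 0.0892]
orientation: [-1.337, 0.99, -0.974]
force: [-0.2, 0.3, -1.3]
opening: 0.0334
```

```bash
python3 go.py 0.445 -0.362 0.068 0.3 .02;  python3 - <<'E'
from plant import imaging; import cv2
cv2.imwrite('pics/w7.png',imaging.read_camera('wrist'))
E
```

```text
t 18.05 tcp [ 0.4403 -0.3549  0.0892] jawyaw 0.304 down [-0.008  0.007 -1.   ] F [-0.2  0.3 -1.3] open 0.0334 q6 -1.07
rows 2 turn/row deg [ 0.15  0.12 -0.25]
[0.004, 0.011, 0.001]
[0.004, 0.011, 0.001]
```

View pics/w7.png

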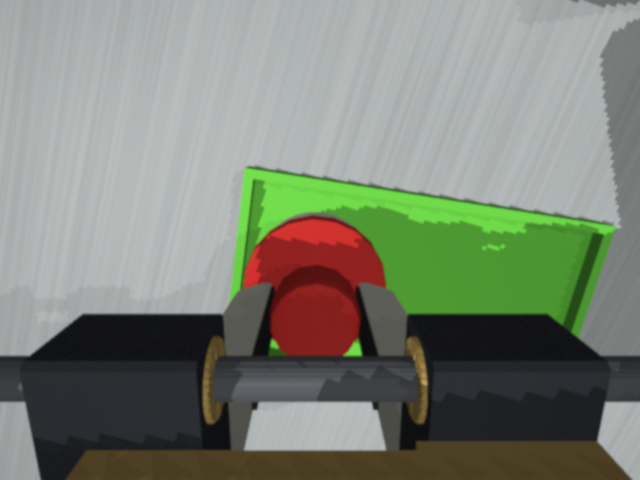

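Emit:
carry_out(motion=[0.006,0.009,0.004,0.2,0,-0.4,-1,0.003,0.007,0.002,0.1,0,-0.1,-1,0,0,0,0,0,0,-1,0,0,0,0,0,0,-1,0,0,0,0,0,0,-1])

```text
t: 18.6
tool_pos: [0.4481, -0.3594, 0.0679]
orientation: [-1.338, 0.984, -0.977]
force: [-0.1, -0.3, -1.5]
opening: 0.0339
```

```bash
python3 go.py 0.448 -0.362 0.066 0.3 .02
```

```text
t 18.6 tcp [ 0.4481 -0.3594  0.0679] jawyaw 0.306 down [-0.003  0.003 -1.   ] F [-0.1 -0.3 -1.5] open 0.0339 q6 -1.07
rows 1 turn/row deg [ 0.11  0.34 -0.21]
[0.002, 0.002, -0.001]
```

Emit:
carry_out(motion=[0.002,0.003,-0.001,0.1,0,-0.2,-1,0,0,0,0,0,0,-1,0,0,0,0,0,0,-1,0,0.001,0,0,0,0,-1,0,0,0,0,0,0,-1])

```text
t: 19.1
tool_pos: [0.4484, -0.3628, 0.0653]
orientation: [-1.339, 0.979, -0.984]
force: [1.3, 0.3, -0.6]
opening: 0.0336
```

```bash
python3 go.py 0.448 -0.362 0.066 0.3 .02
```

```text
t 19.1 tcp [ 0.4484 -0.3628  0.0653] jawyaw 0.305 down [ 0.002 -0.002 -1.   ] F [ 1.3  0.3 -0.6] open 0.0336 q6 -1.07
rows 1 turn/row deg [-0.07  0.32  0.15]
[-0.001, -0.001, -0.0]
```

Emit:
carry_out(motion=[0,0.001,0,0,0,0,-1,0,0,0,0,0,0,0.2,0,0,0,0,0,0,0.2,0,0,0,0,0,0,0.2,0,0,0,0,0,0,0.2])

```text
t: 19.6
tool_pos: [0.4488, -0.3634, 0.0656]
orientation: [-1.339, 0.978, -0.985]
force: [-0.5, -0.1, 0.3]
opening: 0.0556
```

Emit:
carry_out(motion=[0,-0.01,0,0,0,0,0.2,0,-0.03,0,0,0,0,0.2,0,-0.03,0,0,0,0,1,0,-0.03,0,0,0,0,1,0,0,0,0,0,0,1])

```text
t: 20.1
tool_pos: [0.4478, -0.3622, 0.1701]
orientation: [-1.339, 0.98, -0.983]
force: [0.7, -1.1, 0.6]
opening: 0.0752
```

```bash
python3 - <<'E'
from plant import imaging; import cv2
cv2.imwrite('pics/w8.png',imaging.read_camera('wrist'))
E
python3 loc.py brush,soap,caddy scene,side; python3 go.py 0.5415 -0.1515 0.13 -1.04 .045
```

```text
brush scene [0.98] [[286.0, 125.0]] 514 
brush side [0.92] [[376.0, 143.0]] 689 
    scene [ 0.4468 -0.3638] 0.148
    side [ 0.4478 -0.3688] 0.089
  ALL [ 0.4478 -0.3682] 0.129
soap scene [0.76] [[288.0, 197.0]] 776 
soap side [0.95] [[329.0, 203.0]] 973 
    scene [ 0.5417 -0.1503  0.3936] 0.078
    side [ 0.5411 -0.1554  0.3007] 0.103
  ALL [ 0.541  -0.1517  0.3948] 0.101
caddy scene [0.75, 0.57] [[267.0, 143.0], [328.0, 230.0]] 2528 
caddy side [0.66, 0.15] [[346.0, 157.0], [300.0, 247.0]] 2764 
    scene [ 0.4967 -0.3516  0.1479] 0.045
    side [ 0.4964 -0.3553  3.31  ] 0.038
  ALL [ 0.4969 -0.3536  0.1548] 0.05
t 20.55 tcp [ 0.4451 -0.3596  0.1628] jawyaw 0.306 down [-0.007  0.006 -1.   ] F [-1.   0.1 -0.5] open 0.0932 q6 -1.07
rows 10 turn/row deg [ 0.05  7.71 -0.02]
[-0.017, 0.003, 0.015]
[-0.019, 0.003, 0.013]
[-0.02, 0.003, 0.01]
[-0.022, 0.003, 0.008]
[-0.022, 0.003, 0.005]
[-0.023, 0.003, 0.002]
[-0.023, 0.003, -0.002]
[-0.022, 0.003, -0.005]
[-0.022, 0.003, -0.008]
[-0.02, 0.003, -0.01]
```

View pics/w8.png

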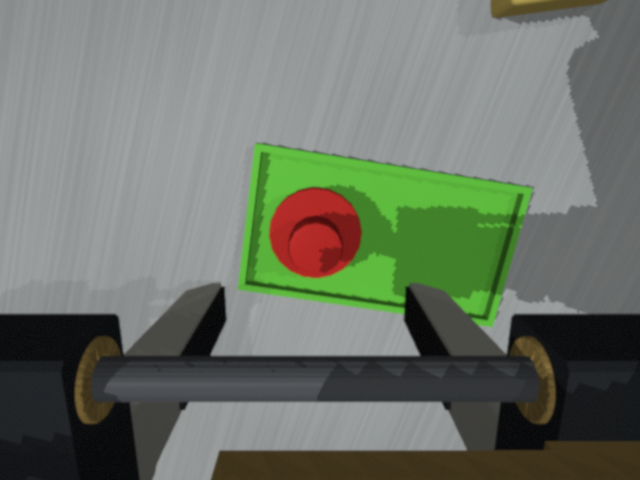

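The brush stands in the left half of the caddy (315,232), clear of the walls. Now the soap.

Emit:
carry_out(motion=[-0.017,0.003,0.015,0,7.7,0,1,-0.019,0.003,0.013,0,7.7,0,1,-0.02,0.003,0.01,0,7.7,0,1,-0.022,0.003,0.008,0,7.7,0,1,-0.022,0.003,0.005,0,7.7,0,1])

```text
t: 21.05
tool_pos: [0.4931, -0.2555, 0.1452]
orientation: [-1.001, 1.504, -1.484]
force: [0.0, 0.5, -0.4]
opening: 0.0935
```

Emit:
carry_out(motion=[-0.023,0.003,0.002,0,7.7,0,1,-0.023,0.003,-0.002,0,7.7,0,1,-0.022,0.003,-0.005,0,7.7,0,1,-0.02,0.003,-0.007,0,7.7,0,1,-0.008,0,-0.005,0,6,0,1])

```text
t: 21.55
tool_pos: [0.5373, -0.1602, 0.1298]
orientation: [-0.514, 1.954, -1.928]
force: [-0.8, -1.1, -0.7]
opening: 0.093
```

Emit:
carry_out(motion=[0,0,0,0,0,0,1,0,0,0,0,0,0,1,0,0,0,0,0,0,1,0,0,0,0,0,0,1,0,0,0,0,0,0,1])

```text
t: 22.05
tool_pos: [0.5364, -0.1605, 0.1285]
orientation: [-0.523, 1.951, -1.923]
force: [0.6, 0.4, 1.1]
opening: 0.0932
```

```bash
python3 loc.py soap wrist; python3 go.py 0.5415 -0.1515 0.11 -1.04 .045
```

```text
soap wrist [0.61] [[310.0, 234.0]] 10786 
  ALL [ 0.5408 -0.1518  0.4293] 0.051
t 22.15 tcp [ 0.5365 -0.1604  0.1285] jawyaw -1.057 down [-0.016  0.01  -1.   ] F [-0.1 -0.1  0.3] open 0.0932 q6 0.67
rows 1 turn/row deg [ 0.97 -0.96  0.5 ]
[-0.009, 0.019, -0.005]
```

View pics/last_wrist.png

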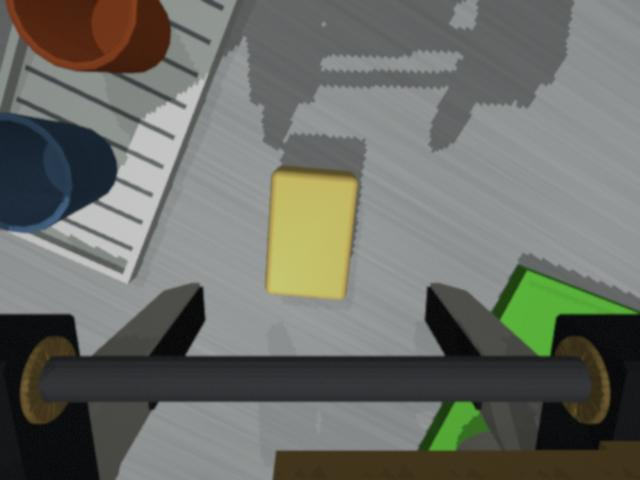

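```bash
python3 go.py 0.541 -0.152 0.034 -1.14 .03
```

```text
t 22.15 tcp [ 0.5365 -0.1604  0.1285] jawyaw -1.057 down [-0.016  0.01  -1.   ] F [-0.1 -0.1  0.3] open 0.0932 q6 0.67
rows 4 turn/row deg [0.24 1.19 0.14]
[-0.002, 0.024, -0.001]
[-0.002, 0.024, -0.001]
[-0.002, 0.024, -0.001]
[-0.002, 0.024, -0.001]
```

Emit:
carry_out(motion=[-0.006,0.02,-0.003,0.4,2,0.2,1,-0.002,0.025,-0.001,0.3,1.5,0.2,1,0,0.02,0,0.2,0.5,0.1,1,0,0,0,0,0,0,1,0,0,0,0,0,0,1])

```text
t: 22.65
tool_pos: [0.5424, -0.1543, 0.0641]
orientation: [-0.44, 1.973, -1.978]
force: [0.3, -0.6, 0.5]
opening: 0.0929
```

```bash
python3 go.py 0.541 -0.152 0.034 -1.14 .03
```

```text
t 22.65 tcp [ 0.5424 -0.1543  0.0641] jawyaw -1.129 down [ 0.003 -0.002 -1.   ] F [ 0.3 -0.6  0.5] open 0.0929 q6 0.76
rows 2 turn/row deg [-0.08  0.31 -0.06]
[0.0, 0.015, -0.001]
[0.0, 0.015, -0.001]
```

Emit:
carry_out(motion=[0,0.015,-0.001,0,0.3,0,1,0,0.012,-0.001,0,0.3,0,1,0,0.002,0,0,0,0,1,0,0,0,0,0,0,0.5,0,0,0,0,0,0,-1])

```text
t: 23.15
tool_pos: [0.5433, -0.1534, 0.0355]
orientation: [-0.427, 1.977, -1.986]
force: [-0.3, 0.2, 0.4]
opening: 0.0814
```

```bash
python3 go.py 0.541 -0.152 0.034 -1.14 .03
```

```text
t 23.15 tcp [ 0.5433 -0.1534  0.0355] jawyaw -1.14 down [ 0.007 -0.003 -1.   ] F [-0.3  0.2  0.4] open 0.0814 q6 0.77
rows 1 turn/row deg [-0.31 -0.02 -0.28]
[0.002, 0.002, -0.002]
```

Emit:
carry_out(motion=[0.001,0.002,-0.001,-0.3,0,-0.3,-1,0,0,0,0,0,0,-1,0,0,0,0,0,0,-1,0,0,0,0,0,0,-1,0,0,0,0,0,0,-1])

```text
t: 23.65
tool_pos: [0.5427, -0.1532, 0.0346]
orientation: [-0.433, 1.982, -1.984]
force: [0.1, -0.7, -1.3]
opening: 0.0503
```

Emit:
carry_out(motion=[0,0,0,0,0,0,-1,0,0,0,0,0,0,-1,0,0,0,0,0,0,-1,0,0,0,0,0,0,-1,0,0,0,0,0,0,-1])

```text
t: 24.15
tool_pos: [0.5427, -0.1532, 0.0346]
orientation: [-0.433, 1.982, -1.984]
force: [0.5, 0.0, -0.5]
opening: 0.0499
```

```bash
python3 go.py 0.541 -0.152 0.034 -1.14 .03
```

```text
t 24.15 tcp [ 0.5427 -0.1532  0.0346] jawyaw -1.14 down [ 0.001 -0.001 -1.   ] F [ 0.5  0.  -0.5] open 0.0499 q6 0.77
rows 1 turn/row deg [-0.06 -0.01 -0.03]
[0.001, 0.001, -0.002]
```

Emit:
carry_out(motion=[0,-0.01,0,0,0,0,-1,0,-0.025,0,0,0,0,-1,0,-0.025,0,0,0,0,-1,0,-0.005,0,0,0,0,-1,0,0,0,0,0,0,-1])

```text
t: 24.65
tool_pos: [0.5413, -0.1526, 0.1018]
orientation: [-0.436, 1.985, -1.983]
force: [0.4, -0.6, -2.1]
opening: 0.0493
```

```bash
python3 go.py 0.5405 -0.348 0.1 -1.42 .04
```

```text
t 24.65 tcp [ 0.5413 -0.1526  0.1018] jawyaw -1.14 down [-0.002  0.    -1.   ] F [ 0.4 -0.6 -2.1] open 0.0493 q6 0.77
rows 5 turn/row deg [0.01 3.21 0.02]
[0.016, 0.0, 0.035]
[0.014, 0.0, 0.036]
[0.012, 0.0, 0.037]
[0.01, 0.0, 0.038]
[0.008, 0.0, 0.038]
```

Emit:
carry_out(motion=[0.016,0,0.035,0,3.2,0,-1,0.014,0,0.036,0,3.2,0,-1,0.012,0,0.037,0,3.2,0,-1,0.01,0,0.036,0,3.2,0,-1,0.005,0,0.025,0,3,0,-1])

```text
t: 25.15
tool_pos: [0.5401, -0.3319, 0.096]
orientation: [-0.17, 2.15, -2.14]
force: [-0.1, -0.1, -1.8]
opening: 0.0496
```

Emit:
carry_out(motion=[0.002,0,0.006,0,0,0,-1,0,0,0,0,0,0,-1,0,0,0,0,0,0,-1,0,0.01,0,0,0,0,-1,0,0.01,0,0,0,0,-1])

```text
t: 25.65
tool_pos: [0.5375, -0.338, 0.0716]
orientation: [-0.172, 2.154, -2.138]
force: [-0.1, 0.1, -2.2]
opening: 0.0497
```

```bash
python3 - <<'E'
from plant import imaging; import cv2
cv2.imwrite('pics/w9.png',imaging.read_camera('wrist'))
E
python3 go.py 0.5405 -0.348 0.0415 -1.42 .04
```

```text
t 25.7 tcp [ 0.5366 -0.3372  0.0694] jawyaw -1.419 down [-0.011  0.008 -1.   ] F [-1.4  1.1 -3.4] open 0.0499 q6 0.78
rows 1 turn/row deg [0.56 0.05 0.53]
[-0.003, 0.028, 0.012]
```

View pics/w9.png

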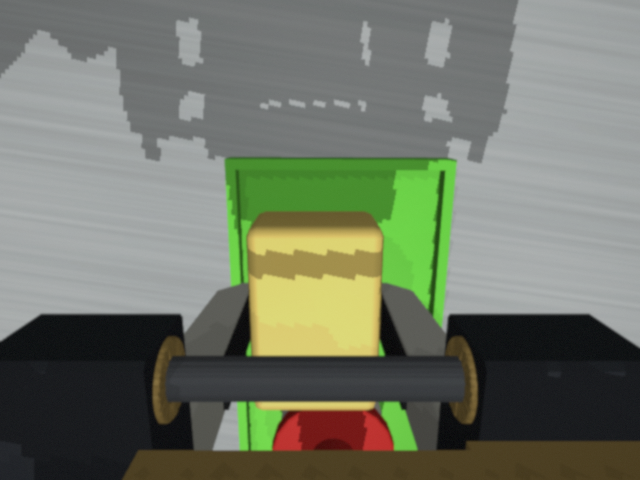

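Emit:
carry_out(motion=[-0.007,0.008,0.01,0.5,0,0.5,-1,-0.002,0.006,0.002,0.2,0,0.2,-1,0,0.003,0,0,0,0,-1,0,0,0,0,0,0,-1,0,0,0,0,0,0,-1])

```text
t: 26.2
tool_pos: [0.548, -0.3463, 0.0487]
orientation: [-0.163, 2.139, -2.141]
force: [-1.2, -0.1, -2.2]
opening: 0.0499
```

```bash
python3 go.py 0.5435 -0.348 0.041 -1.42 .04
```

```text
t 26.2 tcp [ 0.548  -0.3463  0.0487] jawyaw -1.416 down [ 0.002 -0.001 -1.   ] F [-1.2 -0.1 -2.2] open 0.0499 q6 0.77
rows 1 turn/row deg [-0.08  0.2  -0.13]
[0.005, 0.008, 0.001]
```

Emit:
carry_out(motion=[0.003,0.004,0.001,0,0,0,-1,0.001,0.003,0,0,0,0,-1,0,0.001,0,0,0,0,-1,0,0,0,0,0,0,-1,0,0,0,0,0,0,-1])

```text
t: 26.7
tool_pos: [0.544, -0.3486, 0.0412]
orientation: [-0.161, 2.137, -2.142]
force: [0.1, -0.7, -2.3]
opening: 0.0497
```

```bash
python3 go.py 0.5435 -0.348 0.0395 -1.42 .04
```

```text
t 26.7 tcp [ 0.544  -0.3486  0.0412] jawyaw -1.417 down [ 0.004 -0.002 -1.   ] F [ 0.1 -0.7 -2.3] open 0.0497 q6 0.77
rows 1 turn/row deg [-0.14  0.17 -0.18]
[0.0, 0.002, -0.001]
```

Emit:
carry_out(motion=[0,0.002,0,-0.1,0,-0.2,-1,0,0,0,0,0,0,-1,0,0,0,0,0,0,0.5,0,0,0,0,0,0,0.5,0,0,0,0,0,0,0.5])

```text
t: 27.2
tool_pos: [0.5452, -0.3493, 0.0405]
orientation: [-0.164, 2.138, -2.143]
force: [-0.4, -0.4, 0.6]
opening: 0.0677
```

Emit:
carry_out(motion=[0,-0.01,0,0,0,0,0.5,0,-0.03,0,0,0,0,0.5,0,-0.04,0,0,0,0,1,0,-0.04,0,0,0,0,1,0,-0.03,0,0,0,0,1])

```text
t: 27.7
tool_pos: [0.5417, -0.3465, 0.1911]
orientation: [-0.173, 2.15, -2.139]
force: [-0.1, -0.4, 0.6]
opening: 0.089
```

```bash
python3 - <<'E'
from plant import imaging; import cv2
cv2.imwrite('pics/w10.png',imaging.read_camera('wrist'))
E
python3 go.py 0.4246 0.2046 0.16 -1.42 .04; python3 loc.py jar,spice_tray,old_jar scene
```

```text
t 27.75 tcp [ 0.5437 -0.348   0.1975] jawyaw -1.417 down [-0.001 -0.    -1.   ] F [ 0.5 -0.9  4.4] open 0.0913 q6 0.77
rows 15 turn/row deg [0.   0.01 0.  ]
[0.002, 0.003, -0.038]
[0.002, 0.003, -0.038]
[0.002, 0.003, -0.038]
[0.002, 0.003, -0.038]
[0.002, 0.003, -0.038]
[0.002, 0.003, -0.038]
[0.002, 0.003, -0.038]
[0.002, 0.003, -0.038]
[0.002, 0.003, -0.038]
[0.002, 0.003, -0.038]
[0.002, 0.003, -0.038]
[0.002, 0.003, -0.038]
[0.002, 0.002, -0.038]
[0.002, 0.002, -0.038]
[0.002, 0.002, -0.038]
jar scene [0.61] [[412.0, 286.0]] 769 
  ALL [0.4258 0.2061] 0.053
spice_tray scene [0.76] [[412.0, 385.0]] 6152 
  ALL [0.5074 0.3757 2.9825] 0.026
old_jar scene [0.88] [[448.0, 363.0]] 911 
  ALL [0.4581 0.384 ] 0.039
```

View pics/w10.png

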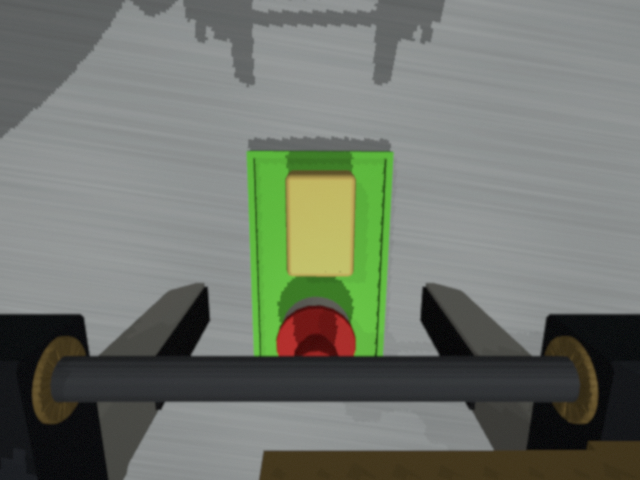

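Soap lies flat and aligned in the far half of the caddy (320,225), with the brush below it. Jar is next.

```bash
python3 go.py 0.425 0.205 0.16 -1.73 .04
```

```text
t 27.95 tcp [ 0.5411 -0.346   0.1874] jawyaw -1.417 down [-0.01   0.006 -1.   ] F [-0.3 -0.1 -0.1] open 0.0927 q6 0.77
rows 15 turn/row deg [0.02 1.2  0.04]
[0.002, 0.002, -0.037]
[0.003, 0.002, -0.037]
[0.004, 0.002, -0.037]
[0.004, 0.002, -0.037]
[0.005, 0.002, -0.037]
[0.006, 0.002, -0.037]
[0.007, 0.002, -0.037]
[0.007, 0.002, -0.037]
[0.008, 0.002, -0.037]
[0.009, 0.002, -0.036]
[0.01, 0.002, -0.036]
[0.01, 0.002, -0.036]
[0.011, 0.002, -0.036]
[0.012, 0.002, -0.036]
[0.013, 0.002, -0.035]
```

Emit:
carry_out(motion=[0.002,0.002,-0.037,0,1.2,0,1,0.003,0.002,-0.037,0,1.2,0,1,0.004,0.002,-0.037,0,1.2,0,1,0.004,0.002,-0.037,0,1.2,0,1,0.005,0.002,-0.037,0,1.2,0,1])

```text
t: 28.45
tool_pos: [0.496, -0.1601, 0.1683]
orientation: [-0.07, 2.229, -2.198]
force: [0.9, 0.8, -0.1]
opening: 0.0929
```

Emit:
carry_out(motion=[0.006,0.002,-0.037,0,1.2,0,1,0.007,0.002,-0.037,0,1.2,0,1,0.007,0.002,-0.037,0,1.2,0,1,0.008,0.002,-0.037,0,1.2,0,1,0.009,0.002,-0.036,0,1.2,0,1])

```text
t: 28.95
tool_pos: [0.4502, 0.0327, 0.152]
orientation: [-0.033, -2.182, 2.148]
force: [0.6, -0.9, 0.2]
opening: 0.0926
```

```bash
python3 go.py 0.425 0.205 0.16 -1.73 .04
```

```text
t 28.95 tcp [0.4502 0.0327 0.152 ] jawyaw -1.643 down [-0.041  0.017 -0.999] F [ 0.6 -0.9  0.2] open 0.0926 q6 1.59
rows 5 turn/row deg [0.14 1.   0.49]
[0.008, -0.001, -0.034]
[0.008, -0.001, -0.034]
[0.009, -0.001, -0.034]
[0.009, -0.001, -0.034]
[0.01, -0.001, -0.033]
```

Emit:
carry_out(motion=[0.008,-0.002,-0.034,0.15,1,0.5,1,0.008,-0.002,-0.034,0.15,1,0.5,1,0.009,-0.002,-0.034,0.15,1,0.5,1,0.008,-0.001,-0.026,0.1,1,0.5,1,0.004,0,-0.012,0,0,0.2,1])

```text
t: 29.45
tool_pos: [0.4182, 0.1828, 0.1521]
orientation: [-0.133, -2.138, 2.138]
force: [0.1, -0.1, -0.4]
opening: 0.0929
```

Emit:
carry_out(motion=[0,0,0,0,0,0,1,0,0,0,0,0,0,1,0,0,0,0,0,0,1,0,0,0,0,0,0,1,0,0,0,0,0,0,1])

```text
t: 29.95
tool_pos: [0.4151, 0.1811, 0.1475]
orientation: [-0.122, -2.131, 2.139]
force: [-0.2, 0.1, 0.5]
opening: 0.0927
```

```bash
python3 loc.py jar wrist; python3 go.py 0.425 0.205 0.11 -1.73 .03
```

```text
jar wrist none
t 30.05 tcp [0.4151 0.1813 0.1476] jawyaw -1.712 down [-0.028 -0.002 -1.   ] F [ 0.6 -0.2  0.2] open 0.0929 q6 2.0
rows 2 turn/row deg [-0.16  0.5   0.77]
[-0.004, 0.019, -0.013]
[-0.003, 0.019, -0.013]
```

View pics/last_wrist.png

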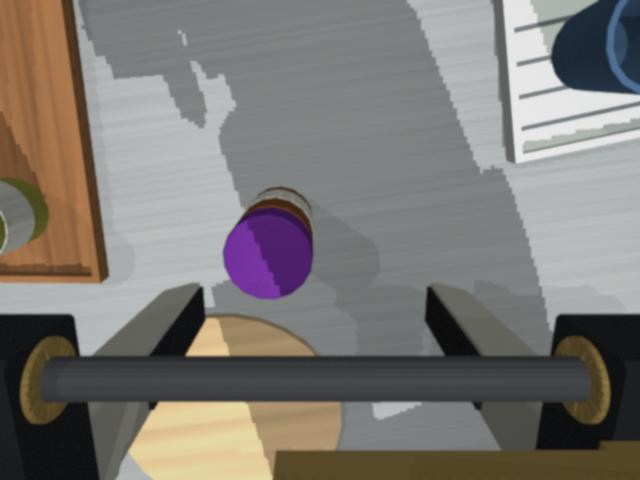

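Emit:
carry_out(motion=[-0.006,0.002,-0.013,-0.2,0.5,0.8,1,-0.004,0.002,-0.011,-0.1,0.5,0.6,1,0,0,0,0,0,0,1,0,0,0,0,0,0,1,0,0.01,0,0,0,0,1])

```text
t: 30.55
tool_pos: [0.4305, 0.2037, 0.1347]
orientation: [-0.174, -2.139, 2.137]
force: [0.3, -0.4, -0.4]
opening: 0.0929
```

```bash
python3 - <<'E'
from plant import imaging; import cv2
cv2.imwrite('pics/w12.png',imaging.read_camera('wrist'))
E
python3 go.py 0.425 0.205 0.045 -1.73 .03
```

```text
t 30.6 tcp [0.4291 0.2031 0.1319] jawyaw -1.732 down [-0.002 -0.001 -1.   ] F [-1.2 -1.  -1.2] open 0.0933 q6 2.07
rows 3 turn/row deg [-0.02 -0.04  0.04]
[0.001, 0.029, -0.0]
[0.001, 0.029, -0.0]
[0.001, 0.029, -0.0]
```

View pics/w12.png

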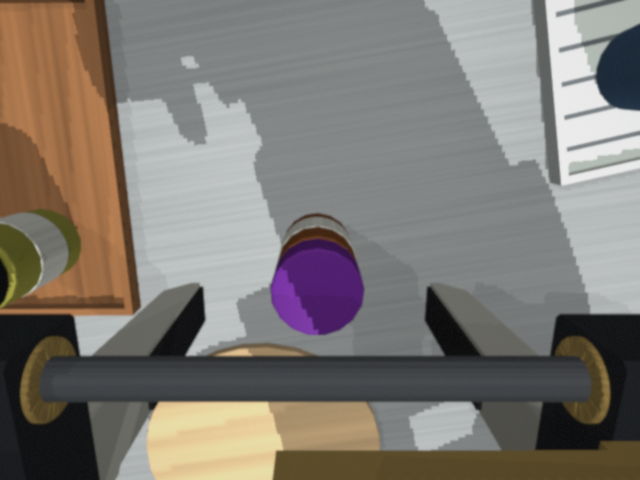

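Emit:
carry_out(motion=[0.002,0.025,0,0,0,0,1,0.001,0.025,0,0,0,0,1,0.001,0.02,0,0,0,0,1,0,0,0,0,0,0,1,0,0,0,0,0,0,1])

```text
t: 31.1
tool_pos: [0.4231, 0.2021, 0.0579]
orientation: [-0.168, -2.133, 2.137]
force: [0.7, 0.7, 1.1]
opening: 0.0929
```

```bash
python3 go.py 0.425 0.205 0.045 -1.73 .03
```

```text
t 31.1 tcp [0.4231 0.2021 0.0579] jawyaw -1.732 down [-0.005 -0.002 -1.   ] F [0.7 0.7 1.1] open 0.0929 q6 2.07
rows 1 turn/row deg [-0.15 -0.14  0.27]
[-0.001, 0.013, -0.003]
```

Emit:
carry_out(motion=[-0.001,0.012,-0.003,-0.1,0,0.2,1,0,0,0,0,0,0,-1,0,0,0,0,0,0,-1,0,0,0,0,0,0,-1,0,0,0,0,0,0,-1])

```text
t: 31.6
tool_pos: [0.427, 0.2058, 0.0482]
orientation: [-0.177, -2.14, 2.137]
force: [0.5, 1.0, -0.6]
opening: 0.0657
```

Emit:
carry_out(motion=[0,0,0,0,0,0,-1,0,0,0,0,0,0,-1,0,0,0,0,0,0,-1,0,0,0,0,0,0,-1,0,0,0,0,0,0,-1])

```text
t: 32.1
tool_pos: [0.4275, 0.2059, 0.049]
orientation: [-0.178, -2.141, 2.138]
force: [1.0, 0.2, -0.1]
opening: 0.0459
```

```bash
python3 go.py 0.425 0.205 0.045 -1.73 .03
```

```text
t 32.1 tcp [0.4275 0.2059 0.049 ] jawyaw -1.732 down [ 0.005  0.001 -1.   ] F [ 1.   0.2 -0.1] open 0.0459 q6 2.07
rows 1 turn/row deg [ 0.12 -0.14 -0.26]
[0.002, 0.004, 0.001]
```

Gripped at 46 mm, TCP 0.049 above its underside. Lift.

Emit:
carry_out(motion=[0,-0.01,0,0,0,-0.2,-1,0,-0.03,0,0,0,0,-1,0,-0.03,0,0,0,0,-1,0,-0.015,0,0,0,0,-1,0,0,0,0,0,0,-1])

```text
t: 32.6
tool_pos: [0.4259, 0.2053, 0.1379]
orientation: [-0.17, -2.137, 2.135]
force: [0.2, -0.0, -0.4]
opening: 0.0457
```

```bash
python3 go.py 0.558 0.368 0.13 -1.73 .04
```

```text
t 32.6 tcp [0.4259 0.2053 0.1379] jawyaw -1.732 down [-0.003  0.001 -1.   ] F [ 0.2 -0.  -0.4] open 0.0457 q6 2.07
rows 6 turn/row deg [ 0.01 -0.02  0.03]
[-0.017, 0.001, -0.03]
[-0.017, 0.001, -0.03]
[-0.017, 0.001, -0.03]
[-0.017, 0.001, -0.03]
[-0.017, 0.001, -0.03]
[-0.017, 0.001, -0.03]
```

Emit:
carry_out(motion=[-0.017,0.001,-0.03,0,0,0,-1,-0.017,0.001,-0.03,0,0,0,-1,-0.017,0.001,-0.03,0,0,0,-1,-0.017,0.001,-0.03,0,0,0,-1,-0.017,0.001,-0.03,0,0,0,-1])

```text
t: 33.1
tool_pos: [0.5345, 0.3406, 0.1295]
orientation: [-0.17, -2.131, 2.135]
force: [0.7, -0.1, -0.7]
opening: 0.0461
```

Emit:
carry_out(motion=[-0.012,0,-0.02,0,0,0,-1,-0.003,0,-0.005,0,0,0,-1,0,0,0,0,0,0,-1,0,0,0,0,0,0,-1,0,0,0,0,0,0,-1])

```text
t: 33.6
tool_pos: [0.5522, 0.3639, 0.1235]
orientation: [-0.161, -2.125, 2.137]
force: [-1.1, -0.8, -1.4]
opening: 0.0458
```

```bash
python3 - <<'E'
from plant import imaging; import cv2
cv2.imwrite('pics/w13.png',imaging.read_camera('wrist'))
E
python3 go.py 0.558 0.368 0.075 -1.73 .03
```

```text
t 33.65 tcp [0.5522 0.3638 0.1235] jawyaw -1.734 down [-0.012 -0.005 -1.   ] F [-0.5  0.5 -1.3] open 0.0456 q6 2.24
rows 2 turn/row deg [-0.19 -0.12  0.33]
[-0.003, 0.024, -0.003]
[-0.003, 0.024, -0.003]
```

View pics/w13.png

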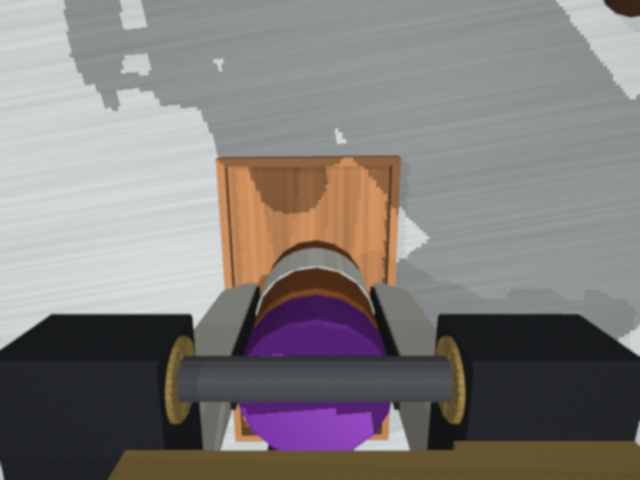

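Emit:
carry_out(motion=[-0.006,0.02,-0.005,-0.3,0,0.5,-1,-0.002,0.022,-0.001,-0.1,0,0.2,-1,0,0.012,0,0,0,0,-1,0,0,0,0,0,0,-1,0,0,0,0,0,0,-1])

```text
t: 34.15
tool_pos: [0.561, 0.3663, 0.0713]
orientation: [-0.181, -2.139, 2.135]
force: [0.3, 0.3, -0.5]
opening: 0.0458
```

```bash
python3 go.py 0.558 0.368 0.055 -1.73 .03
```

```text
t 34.15 tcp [0.561  0.3663 0.0713] jawyaw -1.736 down [ 0.004  0.002 -1.   ] F [ 0.3  0.3 -0.5] open 0.0458 q6 2.24
rows 1 turn/row deg [ 0.14 -0.35 -0.21]
[0.003, 0.016, -0.001]
```

Emit:
carry_out(motion=[0.002,0.01,-0.001,0.1,-0.3,-0.2,-1,0,0.004,0,0,0,0,-1,0,0,0,0,0,0,-1,0,0,0,0,0,0,-1,0,0,0,0,0,0,-1])

```text
t: 34.65
tool_pos: [0.5603, 0.3685, 0.0593]
orientation: [-0.174, -2.143, 2.137]
force: [0.5, -0.5, -1.3]
opening: 0.0458
```

```bash
python3 go.py 0.558 0.368 0.054 -1.73 .03
```

```text
t 34.65 tcp [0.5603 0.3685 0.0593] jawyaw -1.73 down [ 0.003  0.002 -1.   ] F [ 0.5 -0.5 -1.3] open 0.0458 q6 2.24
rows 1 turn/row deg [ 0.17 -0.02 -0.16]
[0.002, 0.005, 0.001]
```

Emit:
carry_out(motion=[0.001,0.004,0,0.1,0,-0.1,-1,0,0,0,0,0,0,-1,0,0,0,0,0,0,-1,0,0.001,0,0,0,0,-1,0,0,0,0,0,0,-1])

```text
t: 35.15
tool_pos: [0.5596, 0.3689, 0.0545]
orientation: [-0.173, -2.141, 2.137]
force: [-0.1, 0.1, -1.3]
opening: 0.0463
```

```bash
python3 go.py 0.558 0.368 0.054 -1.73 .03
```

```text
t 35.15 tcp [0.5596 0.3689 0.0545] jawyaw -1.73 down [ 0.002  0.001 -1.   ] F [-0.1  0.1 -1.3] open 0.0463 q6 2.24
rows 1 turn/row deg [ 0.1  -0.02 -0.1 ]
[0.001, 0.001, 0.001]
```

Emit:
carry_out(motion=[0,0.001,0,0,0,0,-1,0,0,0,0,0,0,0.5,0,0,0,0,0,0,0.5,0,0,0,0,0,0,0.5,0,0,0,0,0,0,0.5])

```text
t: 35.65
tool_pos: [0.5605, 0.3694, 0.0547]
orientation: [-0.175, -2.143, 2.137]
force: [0.7, 0.3, -0.3]
opening: 0.0693
```

Emit:
carry_out(motion=[0,-0.01,0,0,0,0,0.5,0,-0.03,0,0,0,0,0.5,0,-0.04,0,0,0,0,1,0,-0.04,0,0,0,0,1,0,-0.04,0,0,0,0,1])

```text
t: 36.15
tool_pos: [0.5554, 0.3665, 0.2127]
orientation: [-0.16, -2.127, 2.14]
force: [0.8, -0.3, 0.3]
opening: 0.0892
```

Emit:
carry_out(motion=[0,-0.03,0,0,0,0,1,-0.02,-0.02,0,0,0,0,1,0,0,0,0,0,0,1,0,0,0,0,0,0,1,0,0,0,0,0,0,1])

```text
t: 36.65
tool_pos: [0.5778, 0.3652, 0.2771]
orientation: [-0.174, -2.143, 2.137]
force: [-0.6, -0.3, -0.0]
opening: 0.0933
```

```bash
python3 go.py
python3 - <<'E'
from plant import imaging; import cv2
for c in('wrist','scene','side'): cv2.imwrite(f'pics/end_{c}.png',imaging.read_camera(c))
E
python3 loc.py blue_cup,orange_cup,brush,soap,jar,old_jar,mill scene,side,wrist
```

```text
t 36.65 tcp [0.5778 0.3652 0.2771] jawyaw -1.73 down [ 0.004  0.003 -1.   ] F [-0.6 -0.3 -0. ] open 0.0933 q6 2.22
blue_cup scene [0.94] [[328.0, 228.0]] 657 
blue_cup side [0.77] [[347.0, 246.0]] 1066 
blue_cup wrist none
    scene [ 0.5034 -0.0077] 0.102
    side [ 0.504  -0.0115] 0.051
  ALL [ 0.5037 -0.0094] 0.088
orange_cup scene [0.62] [[298.0, 244.0]] 733 
orange_cup side none
orange_cup wrist none
  ALL [ 0.5922 -0.0029] 0.043
brush scene [0.61] [[287.0, 126.0]] 507 
brush side [0.98] [[377.0, 143.0]] 668 
brush wrist none
    scene [ 0.4467 -0.363 ] 0.159
    side [ 0.4474 -0.3729] 0.106
  ALL [ 0.4467 -0.3655] 0.152
soap scene [0.91, 0.42] [[255.0, 142.0], [300.0, 244.0]] 642 
soap side [0.74] [[334.0, 149.0]] 732 
soap wrist none
    scene [ 0.5417 -0.3539  0.0649] 0.127
    side [ 0.5441 -0.3585  0.0646] 0.095
  ALL [ 0.5434 -0.3545  3.2094] 0.121
jar scene [0.6, 0.57] [[273.0, 145.0], [401.0, 387.0]] 1272 
jar side [0.86] [[301.0, 445.0]] 1837 
jar wrist [0.96] [[314.0, 240.0]] 3178 
    scene [ 0.5054 -0.312 ] 0.737
    side [ 0.5086 -0.322 ] 1.0
    wrist [ 0.5086 -0.322 ] 1.0
  ALL [ 0.5054 -0.312 ] 0.912
old_jar scene [0.16] [[297.0, 320.0]] 581 
old_jar side [0.66] [[381.0, 456.0]] 1629 EDGE
old_jar wrist [0.72] [[319.0, 329.0]] 2554 
    scene [0.6791 0.1664] 0.275
    wrist [0.674  0.1558] 1.0
  ALL [0.6791 0.1664] 0.637
mill scene [0.98, 0.26] [[297.0, 319.0], [297.0, 242.0]] 568 
mill side [0.52] [[358.0, 270.0]] 1711 
mill wrist [0.61] [[543.0, 58.0]] 4626
```

View pics/end_wrist.png

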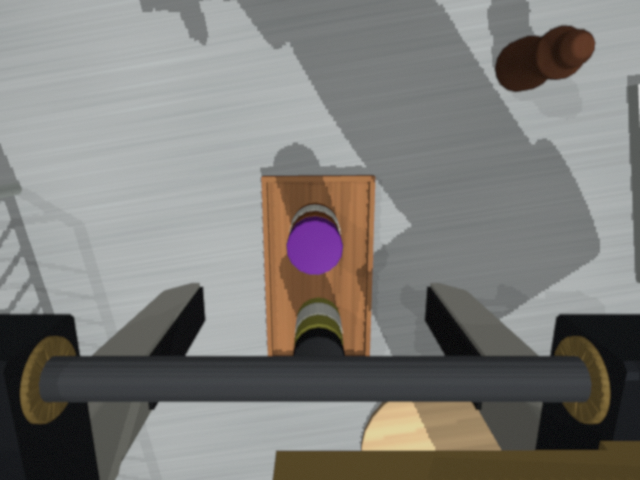

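View pics/end_scene.png

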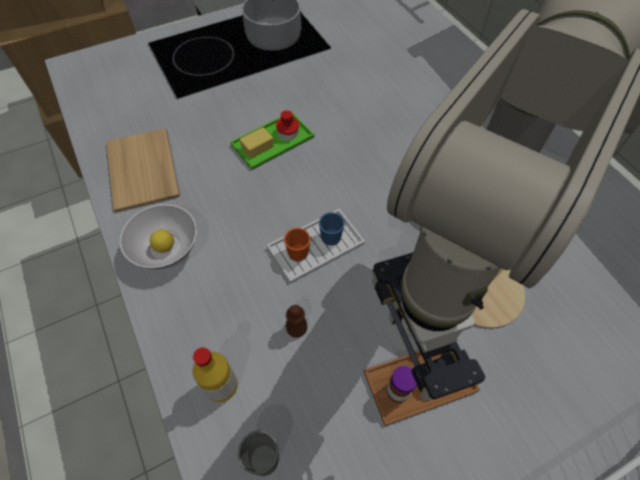

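View pics/end_side.png

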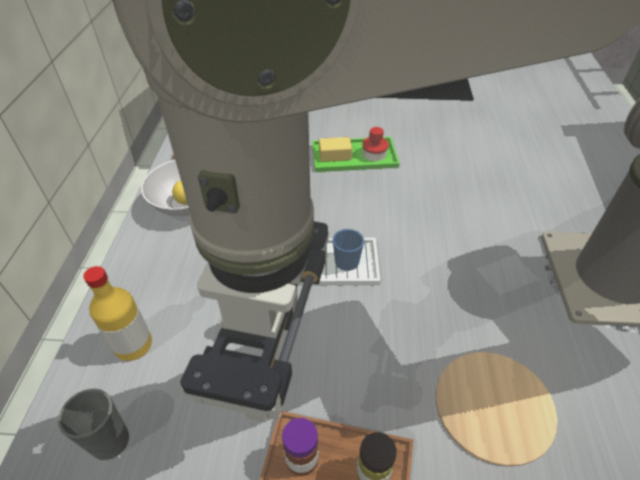

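All five things stand in their trays. Wrist view: purple cap at (315,245), with the black-capped jar behind it. Scene view: cups at (297,244) and (331,228), soap and brush at (257,142) and (287,126). The mill is still at (297,320). The gripper is clear, so I'm handing in.

```bash
python3 -c "
from plant import robot
print(robot.close_job())"
```

```text
the job is handed in; nothing more can be done
None
```

The counter is cleared and the job is handed in, at about 38 s of the 122 s allowed. I went in the order asked: blue cup, orange cup, brush, soap, then the purple-capped jar.

**Final views:** the scene, side and wrist pictures together show:
- both cups upright in the white tray
- the brush on its bristles and the soap flat and aligned in the green caddy, not touching each other
- the purple-capped jar upright in the +x half of the wooden tray, with the black-capped jar still standing there and the mill not visibly moved

The gripper was open and raised clear, with about zero force reading.

**Checks that failed or disagreed:**
- **Jars and mill:** in the last pass the networks mixed up several things. The scene fit for the purple jar came from a wrong match in the caddy, and the black-capped jar was matched to the mill. So I judged the two jars and the mill by eye.
- **Orange cup:** the arm hid it from the side camera, so only the scene camera checked its final place.
- **Position fits:** the scene and side cameras differed by up to 10 mm in y for the brush and about 4–5 mm for the soap and blue cup. The soap's fitted yaw was also about 5° off the caddy's. In the wrist view it looks parallel to the walls.

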